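# Pop the spring-lid case and lay the linkage pin in the V-blocks

## Task

Press down the latch paddle on the grey case and let the sprung lid swing fully open by itself, without touching it on its way up. Then take the headed steel pin out of the case and lay it, without dropping it, in the V-block rest so that its shank lies in both vees and is centred between them, either way round. Leave the case open and the other things on the bench where they are.

Things in the scene. Friction and masses are not known exactly. Their poses are not given: they have to be found in the camera images.
- case: Grey sheet-steel case, 210 x 150 x 62 mm high, walls 5 mm, fixed to the bench, with a flat aluminium lid. Origin: centre of the underside. Its x axis runs along the 210 mm length (so do the hinge and the pin inside); its y axis points from the latch side (-y) to the hinge side (+y). Lid hinge: at y = +75 mm, z = 64 mm. Closed, the lid's top is 69 mm above the bench.
- case_in (a point): Centre of the case's inner floor, 5 mm above the bench, axes as the case's. On the floor stand two black V-shaped cradles for the pin, at x = -40 and +40 mm, each 22 mm thick and reaching 35 mm above the bench; between them 58 mm are clear. Inside, the case is 200 x 140 mm.
- lid (a joint): Hinge of the case's lid: 0 closed and latched (rests at about 0.01), grows as it opens, 2.2 rad at its stop, where it leans outwards on the case's +y side and reaches about 175 mm from the case's centre. Once the latch lets go a spring opens it in about 1.5 s and keeps it open; it rises with about 2 N at its free edge.
- latch (a joint): Rocking steel latch in the middle of the case's -y side: 0 at rest, 0.35 rad at its stop. It lets the lid go at about 0.2 rad. A spring brings it back; pressed on the paddle's middle it starts to move at about 3 N and is at its stop at about 6 N.
- latch_pad (a point): Centre of the top face of the latch's ribbed paddle, a 60 x 60 mm steel plate 55 mm above the bench, 126 mm from the case's centre to -y (51 mm outside its wall). Press it straight down: it lets go after about 8 mm and stops after about 13 mm. The latch's hook, nearer the case, stands 77 mm above the bench, over the lid's edge.
- pin_mid (a point): Middle of the shank of the headed steel pin, on its axis. Shank 26 mm in diameter, 130 mm long; at its +x end a round head, 38 mm in diameter, 10 mm thick. About 0.6 kg; centre of mass about 10 mm from the middle towards the head. It lies level along the case's x in the two cradles under the closed lid, axis 36 mm above the bench, middle up to 12 mm off the case's centre along x.
- pin: The same pin, the same point (its body's origin is the middle of the shank).
- vrest_seat (a point): V-block rest, fixed: a 130 x 100 x 12 mm aluminium plate with two steel V-blocks, each 22 mm thick, 40 mm to either side along its x axis (58 mm clear between), with 90-degree vees along x, 51 mm wide at the mouth. The point is where the middle of the shank belongs, seated and centred: 48 mm above the bench. Ridges of the V-blocks 55 mm above the bench, bottoms of the vees 30 mm.
- bearing: Bystander: round steel bearing, 80 mm across, 34 mm high, lying flat. Origin: centre of its underside.
- spanner: Bystander: open-ended spanner, 180 mm long, lying flat.
- oilcan: Bystander: upright can, 60 mm across, 160 mm high. Origin: centre of its underside.
- turbo: Bystander: aluminium compressor housing, 100 mm across, 80 mm high. Origin: centre of its underside.
Mind the look-alikes: they are no part of the job. What is shaped like the part that bears vrest_seat but blue or green is not meant.

How it is judged:
On the way, in this order (a step that is already met when the one before it is completed fails the run):
1. the latch has been pressed and the lid has sprung fully open (value of joint lid above 2 rad), for 0.2 s.
2. the pin has been lifted clear of the case (z of pin_mid in the frame of case above 0.09 m), for 0.1 s.
At the end, for the whole second after the job is handed in: The pin lies at rest in both vees of the V-block rest: its middle within 14 mm of the rest's middle along the vees, 4 mm across them and 3 mm in height of the seated position, its axis within 0.06 rad of the vees' (either way round); the lid stands open beyond 2.0 rad (x of pin_mid in the frame of vrest_seat between -0.014 and 0.014 m and y of pin_mid in the frame of vrest_seat between -0.004 and 0.004 m and z of pin_mid in the frame of vrest_seat between -0.003 and 0.003 m and angle between the x axis of pin_mid and the x axis of vrest_seat, either way round below 0.06 rad and linear speed of pin below 0.02 m/s and value of joint lid above 2 rad); the robot touches nothing.
It fails at once if the robot touches the lid (over 1 N) while it swings up, between 0.06 and 1.9 rad (value of joint lid between 0.06 and 1.9 rad and contact force between any of the fingers, the arm and lid above 1 N).
It fails at once if the pin is dropped on the V-block rest: faster than 0.7 m/s within 80 mm of the seat (distance between pin_mid and vrest_seat below 0.08 m and linear speed of pin above 0.7 m/s).
It fails at once if a bystander (bearing, spanner, can or housing) is shifted by more than 40 mm (distance of any of bearing, spanner, oilcan, turbo from where it was at the start of the episode above 0.04 m).
It also fails if it takes over 48 s, if anything falls off the work surface, if the arm or the gripper's body presses on something with over 40 N, if the wrist force passes 120 N, or if a joint passes its speed limit or range.

## Robot

A 6-joint arm with a two-finger parallel gripper is mounted at the origin on the work surface. World frame = base frame: x ahead of the robot, y to its left, z up, the work surface at z = 0. Lengths are in m, angles in rad, forces in N, time in s.
With the tool pointing down it reaches from about 0.3 to 0.775 m from the base axis. Payload 14.6 kg.
Tool frame: the origin (TCP) lies at the very end of the fingers, on their centre line; the grasp point (between the pads) lies 19 mm behind it; y points along the fingers, x is the direction in which the jaws open and shut, and the axes are right-handed (so a half turn about y gives the same grasp; the last joint's range is limited). The gripper opens to 94 mm and grips with 3 to 60 N. Pads are 16 mm wide; open, the fingers measure 119 mm over their backs; the gripper's body (75 mm by 177 mm) begins 78 mm behind the grasp point.
Start: joints at [-1.37, 0.3, 1.521, -0, 1.321, -0.067], TCP at [0.146, -0.53, 0.168] pointing down, gripper open.
Joint ranges: [-3.03, 3.03], [-0.79, 2.21], [0.23, 2.52], [-1.04, 4.18], [0, 3.07], [-2.55, 2.55]. Speed limits (rad/s): [2.22, 2.22, 2.57, 3.14, 3.14, 3.14].

## Interface

Orientations are given as [roll, pitch, yaw] about the fixed x, y, z axes, in that order (R = Rz(yaw) Ry(pitch) Rx(roll)).
In Python, from station import get_obs, cams, hand_in gives the robot as it stands. The module is installed in compiled form; this text tells all that it offers.
- The arm moves only by the tool step_arm, never from a script. Its argument "plan" is a list of rows, each an object with "grip": the closure, from -1 (fully open) to 1 (shut), so that 0 is half open; "slide": the shift along the tool's x, y, z in m, a list of three; "spin": the turn about the tool's y in degrees. A call has 1 to 20 rows; each row shifts and turns the commanded pose from where the row before left it, along the tool's axes as they then stand; what a row does not reach is not made up. A row lasts 1/12 s, in which the tool goes at most 41.7 mm and 7.16 degrees, less where a joint would pass 70% of its speed; a pose out of reach is approached as far as the arm can. A call is refused whole if a number of a shift passes 0.0417 or a number of a turn 7.16, either way. A call with a gripper value outside its range is refused whole. The fingers move at their own pace and stop on an object; "force" is the grip in N (left out, the last holds). Time passes only in rows, so rows that do not move let the fingers close. It gives the time, the measured TCP pose, the force and the opening at its end, in the units of the state.
- get_obs(): the state, without advancing time (a new reading comes with each control period).
- cams.camera(name): name is "scene" or "side" or "wrist"; returns the picture (400x640x3 uint8, blue, green, red); there is no depth.
- cams.calibration(name): a dict with "K" (3x3 intrinsics, pixels), "T" (4x4, takes a point from camera to world coordinates). Camera axes: x right, y up, looking along -z (the intrinsics and any distortion apply to the point x, -y, -z); pixel columns grow to the right and rows downward; lengths in m; the calibration is good to about 2 mm. A picture is of the moment at which its call begins: read the wrist's pose just before it. calibration takes no time and is no camera call; for the wrist camera it gives the pose at the moment of the call.
- hand_in(): hands the job in, once; it reports no verdict.
The state is a dict: "time_s": time; "qpos": joint angles; "joint_vel": joint speeds; "tau": joint torques, N m; "ee_pos": TCP position; "eef_rot": TCP orientation; "force": force on the tool from outside, world axes, zero at the start; "moment": the same for the moment, N m; "grip_width": finger opening in m.
Only numpy, scipy, OpenCV 4.12 (cv2) and the standard library are available. Lean on these libraries where they do the work, as an engineer would, in place of code of your own. Each camera call takes 0.05 s, during which the arm holds its last target.

## Working session

There is one attempt and no reset: what is moved stays moved. The work goes in short steps, Python scripts to look and compute and a tool call to move; the robot and the scene stay as the last step left them, time stands still between calls to the robot, and variables do not carry over. Pictures are saved under pics/ and viewed, and the job is handed in when it is done.

Besides the shell and the picture viewer there is one more tool, called after "Call:" as a command line: name --argument value ..., lists and objects as JSON in quotes. step_arm: Moves the arm, as the interface text tells. Its arguments: {"type":"object","properties":{"plan":{"type":"array","items":{"type":"object","properties":{"grip":{"type":"number"},"slide":{"type":"array","items":{"type":"number"}},"spin":{"type":"number"}}}},"force":{"type":"number"}},"required":["plan"]}

```bash
mkdir -p pics
python3 - <<'E'
from station import get_obs,cams
import cv2,json
print(get_obs())
for n in ("scene","side","wrist"):
    c=cams.calibration(n);print(n,c)
    cv2.imwrite(f"pics/{n}0.png",cams.camera(n))
E
```

```text
{'time_s': 0.0, 'qpos': array([-1.36958582e+00,  3.00496562e-01,  1.52159584e+00, -1.23884744e-05,
        1.32070429e+00, -6.66275878e-02]), 'joint_vel': array([ 1.20506349e-03, -1.36110209e-04,  1.33658594e-03,  1.08404267e-03,
       -6.50948410e-05,  1.08580049e-05]), 'tau': array([-2.85621798e-03, -5.31816173e+01, -3.52744102e+01,  7.07436260e-02,
        2.43473402e-02, -5.43537840e-05]), 'ee_pos': array([ 0.14547173, -0.53008571,  0.16786615]), 'eef_rot': array([-1.57072814e+00,  1.20215894e-03, -1.30295511e+00]), 'force': array([-0.44407247,  0.15456981,  0.30518507]), 'moment': array([-0.03071493, -0.0520033 ,  0.0012638 ]), 'grip_width': 0.09386093601237178}
scene {'K': array([[462.90651725,   0.        , 325.83342326],
       [  0.        , 462.90651725, 211.97178436],
       [  0.        ,   0.        ,   1.        ]]), 'T': array([[ 0.2873055 , -0.64033915,  0.71233512,  1.33275409],
       [ 0.95783078,  0.19515053, -0.21089445, -0.27562434],
       [-0.0039686 ,  0.74288764,  0.66940437,  0.82600428],
       [ 0.        ,  0.        ,  0.        ,  1.        ]])}
side {'K': array([[436.97387324,   0.        , 321.07855461],
       [  0.        , 436.97387324, 195.5730446 ],
       [  0.        ,   0.        ,   1.        ]]), 'T': array([[-0.98367664,  0.12798609, -0.12649039,  0.36740469],
       [-0.17934793, -0.64009546,  0.74706903,  0.81612946],
       [ 0.01464852,  0.75756014,  0.65260099,  0.85874703],
       [ 0.        ,  0.        ,  0.        ,  1.        ]])}
wrist {'K': array([[310.96451839,   0.        , 316.90518322],
       [  0.        , 310.96451839, 197.88763123],
       [  0.        ,   0.        ,   1.        ]]), 'T': array([[ 0.26388103,  0.93518236,  0.23622184,  0.21468086],
       [-0.96455306,  0.25636458,  0.06256671, -0.51213869],
       [-0.00204763, -0.24435866,  0.96968276,  0.38312612],
       [ 0.        ,  0.        ,  0.        ,  1.        ]])}
```

View pics/scene0.png

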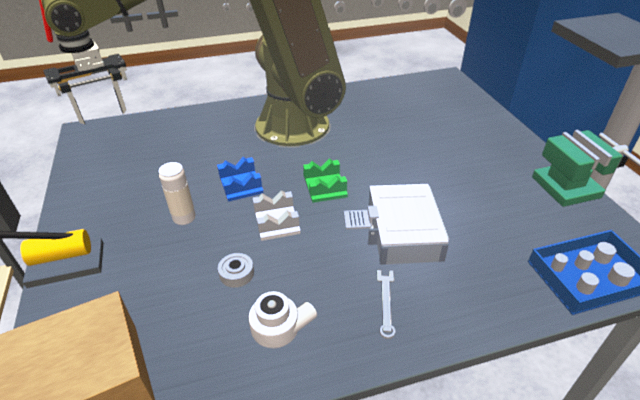

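View pics/side0.png

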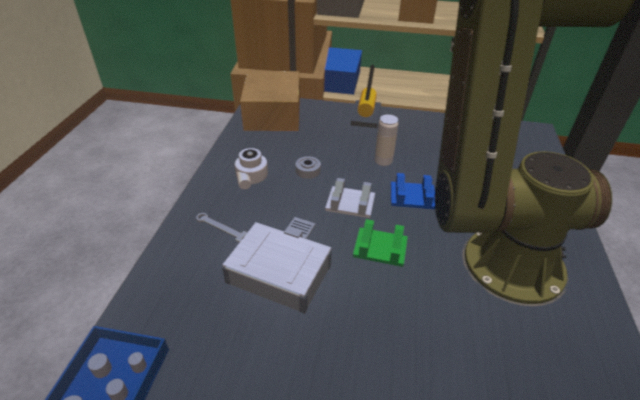

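View pics/wrist0.png

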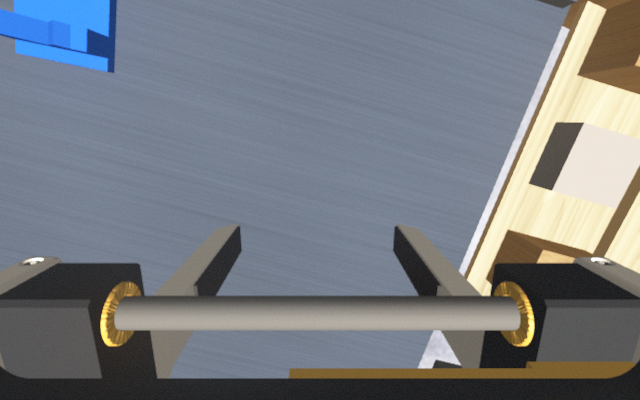

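The scene view shows the aluminium rest at about (277,213), with blue and green look-alikes at (240,178) and (325,180). The case is at (408,222), its paddle at (357,218) and its hinge on the right. The can is at (177,195). I'll zoom in for corner pixels.

```bash
cat > h.py <<'E'
import numpy as np, cv2
from station import get_obs,cams
def ray(c,p):
    K,T=c["K"],c["T"]
    d=np.linalg.inv(K)@np.array([p[0],p[1],1.]); d=np.array([d[0],-d[1],-d[2]])
    d=T[:3,:3]@d; return T[:3,3],d/np.linalg.norm(d)
def plane(c,p,z):
    o,d=ray(c,p); return o+d*(z-o[2])/d[2]
def tri(*cp):
    A=np.zeros((3,3));b=np.zeros(3);R=[]
    for c,p in cp:
        o,d=ray(c,p);M=np.eye(3)-np.outer(d,d);A+=M;b+=M@o;R.append((o,d))
    x=np.linalg.solve(A,b)
    return x,[round(1e3*float(np.linalg.norm((np.eye(3)-np.outer(d,d))@(x-o))),1) for o,d in R]
def proj(c,P):
    T=c["T"];q=T[:3,:3].T@(np.asarray(P)-T[:3,3]);q=np.array([q[0],-q[1],-q[2]]);q=c["K"]@q;return q[:2]/q[2]
def crop(img,x0,y0,w,h,s,fn):
    o=cv2.resize(img[y0:y0+h,x0:x0+w],None,fx=s,fy=s,interpolation=cv2.INTER_CUBIC)
    for i in range(0,w,20): cv2.putText(o,str(x0+i),(i*s,10),0,.35,(0,0,255),1);cv2.line(o,(i*s,12),(i*s,18),(0,0,255),1)
    for i in range(0,h,20): cv2.putText(o,str(y0+i),(0,i*s+4),0,.35,(0,0,255),1);cv2.line(o,(24,i*s),(30,i*s),(0,0,255),1)
    cv2.imwrite(fn,o)
E
python3 - <<'E'
from h import *
a=cv2.imread("pics/scene0.png");b=cv2.imread("pics/side0.png")
crop(a,240,160,220,110,3.6 and 3,"pics/sc1.png")
crop(b,210,165,240,145,3,"pics/sd1.png")
E
```

```text
(no output)
```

View pics/sc1.png

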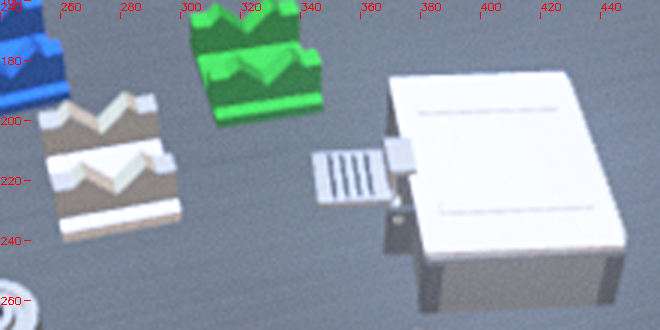

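View pics/sd1.png

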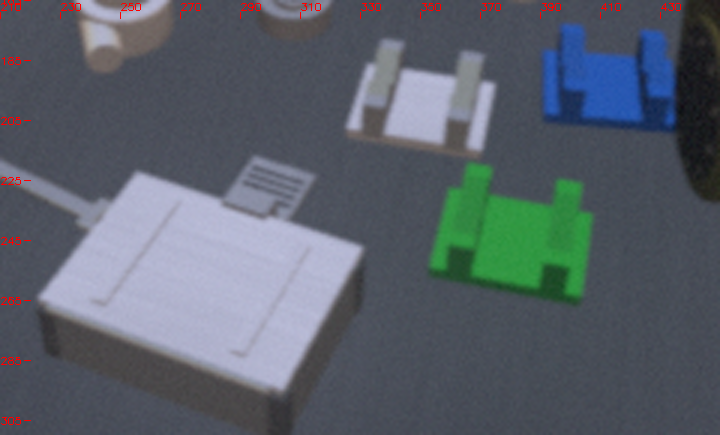

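Run:
```python
from h import *
np.set_printoptions(precision=4,suppress=True)
s=cams.calibration("scene");d=cams.calibration("side")
S=lambda x,y:(240+x/3,160+y/3); D=lambda x,y:(210+x/3,165+y/3)
L={"TL":(S(389,76),D(363,247)),"BL":(S(424,252),D(137,172)),"TR":(S(566,72),D(287,392)),"BR":(S(624,244),D(38,300))}
P={}
for k,(a,b) in L.items():
    x,r=tri((s,a),(d,b));P[k]=x
    print(k,x,r,plane(s,a,.069),plane(d,b,.069))
# paddle corners: scene; side
Q={"nL":(S(313,152),D(315,176)),"fL":(S(321,204),D(254,156))}
for k,(a,b) in Q.items():
    x,r=tri((s,a),(d,b));print(k,x,r,plane(s,a,.055),plane(d,b,.055))
print("pad side mid pts",plane(d,D(270,187),.055))
# rest plate: scene near edge corners bottom-left/right; side plate corners top
for n,p in {"BL":S(61,236),"BR":S(180,216)}.items(): print("plate sc",n,plane(s,p,.012), plane(s,S(60,234),.012))
for n,p in {"a":D(366,66),"b":D(495,84),"c":D(480,150),"d":D(347,131)}.items(): print("plate sd",n,plane(d,p,.012))
```

```text
TL [0.4625 0.1005 0.0713] [1.1, 1.1] [0.4611 0.102  0.069 ] [0.4621 0.0974 0.069 ]
BL [0.6673 0.0511 0.0698] [1.2, 1.2] [0.6678 0.0521 0.069 ] [0.6669 0.0491 0.069 ]
TR [0.4959 0.2508 0.0679] [3.6, 3.6] [0.5009 0.2515 0.069 ] [0.4934 0.2485 0.069 ]
BR [0.7021 0.2006 0.0678] [1.2, 1.2] [0.7041 0.2005 0.069 ] [0.7008 0.2006 0.069 ]
nL [0.5195 0.0121 0.0552] [1.6, 1.6] [0.5211 0.0128 0.055 ] [0.5186 0.0102 0.055 ]
fL [ 0.5783 -0.0018  0.0544] [2.9, 2.9] [ 0.582  -0.0007  0.055 ] [ 0.5765 -0.0042  0.055 ]
pad side mid pts [0.5542 0.0311 0.055 ]
plate sc BL [ 0.5137 -0.2023  0.012 ] [ 0.5112 -0.2027  0.012 ]
plate sc BR [ 0.5195 -0.1027  0.012 ] [ 0.5112 -0.2027  0.012 ]
plate sd a [ 0.5061 -0.199   0.012 ]
plate sd b [ 0.3751 -0.1965  0.012 ]
plate sd c [ 0.3806 -0.0975  0.012 ]
plate sd d [ 0.5083 -0.0991  0.012 ]
```

Run:
```python
from h import *
np.set_printoptions(precision=4,suppress=True)
s=cams.calibration("scene");d=cams.calibration("side")
print("can top",tri((s,(172,171)),(d,(388,121)))," base",plane(s,(182,218),0),plane(d,(384,161),0))
def R(y): 
    return np.array([[np.cos(y),0,-np.sin(y)],[np.sin(y),0,np.cos(y)],[0,-1,0]])
o=get_obs()
t=np.array([.43,-.206,.26])
print("slide at yaw -.232", R(-.232).T@(t-o["ee_pos"]))
```

```text
can top (array([ 0.3651, -0.3772,  0.1535]), [1.6, 1.6])  base [ 0.3661 -0.3844 -0.    ] [ 0.3601 -0.3814  0.    ]
slide at yaw -.232 [ 0.2023 -0.092   0.3809]
```

Call:
step_arm --plan '[{"grip": 1, "slide": [0, -0.0102, 0], "spin": -6.82}, {"grip": 1, "slide": [0, -0.0102, 0], "spin": -6.82}, {"grip": 1, "slide": [0, -0.0102, 0], "spin": -6.82}, {"grip": 1, "slide": [0, -0.0102, 0], "spin": -6.82}, {"grip": 1, "slide": [0, -0.0102, 0], "spin": -6.82}, {"grip": 1, "slide": [0, -0.0102, 0], "spin": -6.82}, {"grip": 1, "slide": [0, -0.0102, 0], "spin": -6.82}, {"grip": 1, "slide": [0, -0.0102, 0], "spin": -6.82}, {"grip": 1, "slide": [0, -0.0102, 0], "spin": -6.82}, {"grip": 1, "slide": [0.0184, 0, 0.0346]}, {"grip": 1, "slide": [0.0184, 0, 0.0346]}, {"grip": 1, "slide": [0.0184, 0, 0.0346]}, {"grip": 1, "slide": [0.0184, 0, 0.0346]}, {"grip": 1, "slide": [0.0184, 0, 0.0346]}, {"grip": 1, "slide": [0.0184, 0, 0.0346]}, {"grip": 1, "slide": [0.0184, 0, 0.0346]}, {"grip": 1, "slide": [0.0184, 0, 0.0346]}, {"grip": 1, "slide": [0.0184, 0, 0.0346]}, {"grip": 1, "slide": [0.0184, 0, 0.0346]}, {"grip": 1, "slide": [0.0184, 0, 0.0346]}]' --force 30

```text
schema error: expected keys grip, slide, spin
```

Call:
step_arm --plan '[{"grip": 1, "slide": [0, 0, 0]}, {"grip": 1, "slide": [0, 0, 0]}]'

```text
schema error: expected keys grip, slide, spin
```

Run:
```python
from h import *
import pickle
o=get_obs();c=cams.calibration("wrist");im=cams.camera("wrist")
print(o["time_s"],o["ee_pos"],o["eef_rot"],o["joint_vel"])
pickle.dump(c,open("w1.pkl","wb"));cv2.imwrite("pics/w1.png",im)
```

```text
0.15 [ 0.14549536 -0.53017213  0.16804038] [-1.57071638e+00  8.41647097e-04 -1.30305021e+00] [ 0.00027629 -0.00272135  0.00127644 -0.00027586 -0.00121419 -0.00057778]
```

View pics/w1.png

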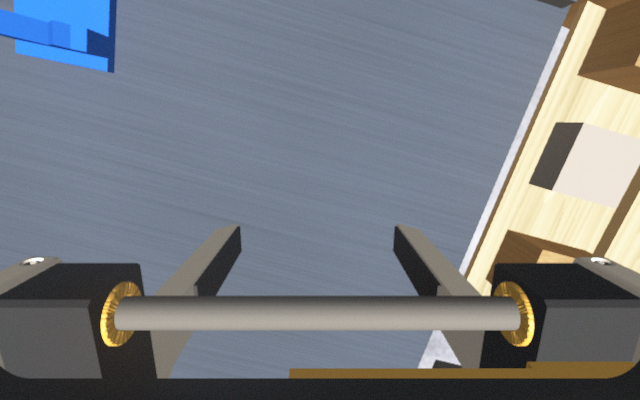

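The call was refused because every row needs all three keys, so nothing moved. Resending with spin included.

Call:
step_arm --plan '[{"grip": 1, "slide": [0, -0.0102, 0], "spin": -6.82}, {"grip": 1, "slide": [0, -0.0102, 0], "spin": -6.82}, {"grip": 1, "slide": [0, -0.0102, 0], "spin": -6.82}, {"grip": 1, "slide": [0, -0.0102, 0], "spin": -6.82}, {"grip": 1, "slide": [0, -0.0102, 0], "spin": -6.82}, {"grip": 1, "slide": [0, -0.0102, 0], "spin": -6.82}, {"grip": 1, "slide": [0, -0.0102, 0], "spin": -6.82}, {"grip": 1, "slide": [0, -0.0102, 0], "spin": -6.82}, {"grip": 1, "slide": [0, -0.0102, 0], "spin": -6.82}, {"grip": 1, "slide": [0.0184, 0, 0.0346], "spin": 0}, {"grip": 1, "slide": [0.0184, 0, 0.0346], "spin": 0}, {"grip": 1, "slide": [0.0184, 0, 0.0346], "spin": 0}, {"grip": 1, "slide": [0.0184, 0, 0.0346], "spin": 0}, {"grip": 1, "slide": [0.0184, 0, 0.0346], "spin": 0}, {"grip": 1, "slide": [0.0184, 0, 0.0346], "spin": 0}, {"grip": 1, "slide": [0.0184, 0, 0.0346], "spin": 0}, {"grip": 1, "slide": [0.0184, 0, 0.0346], "spin": 0}, {"grip": 1, "slide": [0.0184, 0, 0.0346], "spin": 0}, {"grip": 1, "slide": [0.0184, 0, 0.0346], "spin": 0}, {"grip": 1, "slide": [0.0184, 0, 0.0346], "spin": 0}]' --force 30

```text
time_s: 1.87
ee_pos: [0.4308, -0.2046, 0.2603]
eef_rot: [-1.571, -0.0, -0.232]
force: [0.4, -1.1, 0.9]
grip_width: 0.0004
```

Call:
step_arm --plan '[{"grip": 1, "slide": [0, 0, 0], "spin": 0}, {"grip": 1, "slide": [0, 0, 0], "spin": 0}]'

```text
time_s: 2.03
ee_pos: [0.4306, -0.2051, 0.26]
eef_rot: [-1.571, 0.001, -0.228]
force: [-0.0, -0.8, 0.5]
grip_width: 0.0006
```

Run:
```python
from h import *
import pickle
o=get_obs();c=cams.calibration("wrist");im=cams.camera("wrist")
print(o["time_s"],o["ee_pos"],o["eef_rot"],o["joint_vel"],o["force"])
pickle.dump(c,open("w1.pkl","wb"));cv2.imwrite("pics/w2.png",im)
```

```text
2.0333 [ 0.43064677 -0.20508618  0.25999289] [-1.57068633e+00  5.27206744e-04 -2.28252724e-01] [-0.06196885 -0.01054314  0.00976687 -0.00533607  0.00077869 -0.02315816] [-0.03676033 -0.84810341  0.45620681]
```

View pics/w2.png

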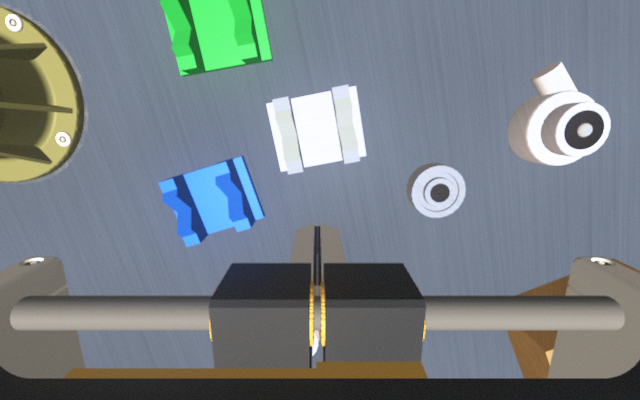

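The wrist view shows the aluminium rest at about (316,129). Blue is at (212,200), green at (217,35), the bearing at (437,191) and the housing at (560,128). Zooming in.

Run:
```python
from h import *
a=cv2.imread("pics/w2.png")
crop(a,255,75,125,110,6,"pics/w2c.png")
```

```text
(no output)
```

View pics/w2c.png

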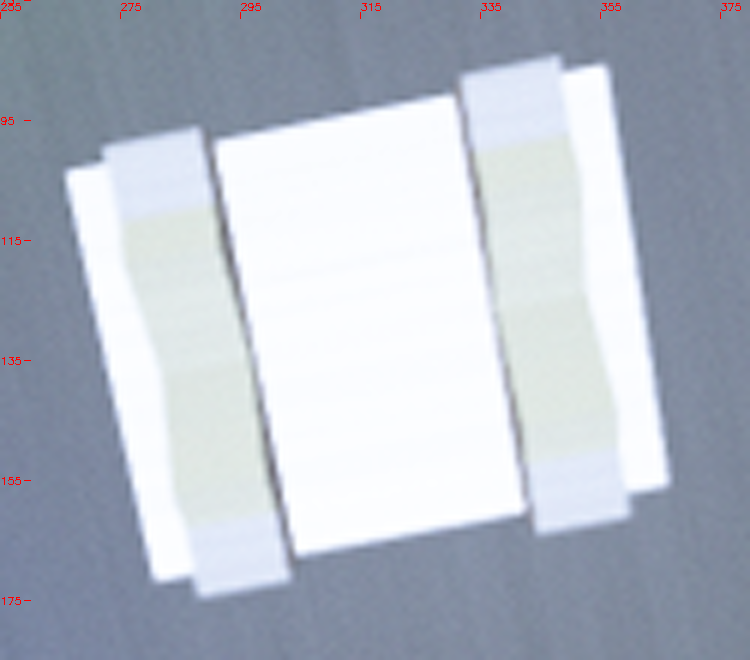

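Run:
```python
from h import *
import pickle
np.set_printoptions(precision=4,suppress=True)
c=pickle.load(open("w1.pkl","rb"));s=cams.calibration("scene")
W=lambda p:(255+p[0]/6-.4,75+p[1]/6-.4)
g={"ridge":(.055,[(103,147),(200,128),(460,75),(558,56),(537,534),(630,517),(200,598),(290,580)]),
"mouth":(.055,[(122,222),(213,206),(472,152),(568,136),(528,462),(617,450),(180,524),(270,512)]),
"plate":(.012,[(65,172),(608,64),(668,486),(155,582)])}
for k,(z,ps) in g.items():
    P=np.array([plane(c,W(p),z) for p in ps]);print(k,P.mean(0));print(P[:,:2])
    r=cv2.minAreaRect(P[:,:2].astype(np.float32)*1000);print(r)
vb=np.array([plane(c,W(p),.03) for p in [(162,368),(245,355),(500,304),(585,292)]]);print(vb,np.polyfit(vb[:,0],vb[:,1],1))
S=lambda x,y:(240+x/3-.3,160+y/3-.3)
print(tri((s,S(52,188)),(c,W((630,517)))),tri((s,S(176,171)),(c,W((558,56)))))
```

```text
ridge [ 0.4439 -0.1501  0.055 ]
[[ 0.3965 -0.0982]
 [ 0.4178 -0.0992]
 [ 0.4744 -0.1013]
 [ 0.4955 -0.1023]
 [ 0.4702 -0.2011]
 [ 0.4914 -0.2021]
 [ 0.3924 -0.198 ]
 [ 0.4133 -0.1986]]
((443.9605407714844, -150.09091186523438), (99.97693634033203, 99.13208770751953), 87.6291732788086)
mouth [ 0.4436 -0.15    0.055 ]
[[ 0.3965 -0.1141]
 [ 0.4165 -0.1154]
 [ 0.4736 -0.1172]
 [ 0.4943 -0.1187]
 [ 0.4715 -0.1848]
 [ 0.4915 -0.1867]
 [ 0.3922 -0.1806]
 [ 0.4126 -0.1826]]
((443.5934143066406, -149.9226837158203), (68.46630859375, 99.45869445800781), 86.99266052246094)
plate [ 0.4439 -0.1505  0.012 ]
[[ 0.381  -0.0977]
 [ 0.5115 -0.1032]
 [ 0.5065 -0.2034]
 [ 0.3767 -0.1978]]
((444.11785888671875, -150.53436279296875), (100.29533386230469, 130.64622497558594), 87.57313537597656)
[[ 0.394  -0.1468  0.03  ]
 [ 0.4137 -0.1483  0.03  ]
 [ 0.4742 -0.1505  0.03  ]
 [ 0.494  -0.1523  0.03  ]] [-0.0501 -0.1272]
(array([ 0.4921, -0.203 ,  0.048 ]), [0.2, 0.2]) (array([ 0.497 , -0.1006,  0.0435]), [0.8, 0.8])
```

Call:
step_arm --plan '[{"grip": 1, "slide": [0.0082, 0, 0.0304], "spin": 0}, {"grip": 1, "slide": [0.0082, 0, 0.0304], "spin": 0}, {"grip": 1, "slide": [0.0082, 0, 0.0304], "spin": 0}, {"grip": 1, "slide": [0.0082, 0, 0.0304], "spin": 0}, {"grip": 1, "slide": [0.0082, 0, 0.0304], "spin": 0}, {"grip": 1, "slide": [0.0082, 0, 0.0304], "spin": 0}, {"grip": 1, "slide": [0.0082, 0, 0.0304], "spin": 0}, {"grip": 1, "slide": [0.0082, 0, 0.0304], "spin": 0}, {"grip": 1, "slide": [0, 0, 0], "spin": 0}, {"grip": 1, "slide": [0, 0, 0], "spin": 0}, {"grip": 1, "slide": [0, 0, 0], "spin": 0}]'

```text
time_s: 3.0
ee_pos: [0.5493, 0.0137, 0.2602]
eef_rot: [-1.571, 0.0, -0.233]
force: [-0.6, -0.8, -0.3]
grip_width: 0.0004
```

Run:
```python
from h import *
import pickle
o=get_obs();c=cams.calibration("wrist");im=cams.camera("wrist")
print(o["time_s"],o["ee_pos"],o["eef_rot"],o["joint_vel"],o["force"])
pickle.dump(c,open("w3.pkl","wb"));cv2.imwrite("pics/w3.png",im)
```

```text
3.0 [0.54932025 0.01374678 0.26015541] [-1.57109472e+00  2.64767738e-04 -2.33023701e-01] [-0.01023132 -0.00911672  0.00445003 -0.00023305  0.00164595  0.00290404] [-0.64886275 -0.79299236 -0.28398237]
```

View pics/w3.png

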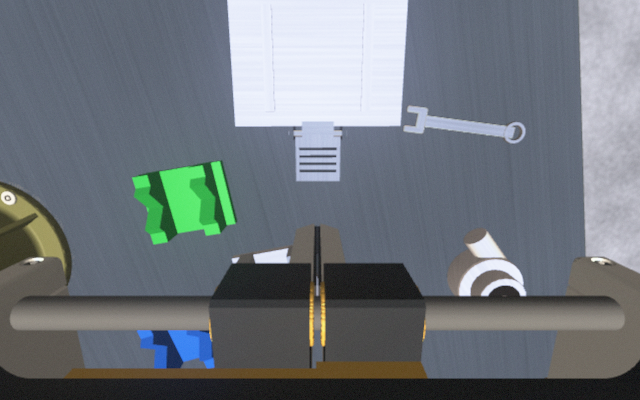

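The wrist view shows the paddle at columns 296–341, with its outer edge on row 181, and the lid edge on row 126 from columns 235 to 402.

Run:
```python
from h import *
import pickle
np.set_printoptions(precision=4,suppress=True)
c=pickle.load(open("w3.pkl","rb"));s=cams.calibration("scene")
a=plane(c,(235,126.5),.069);b=plane(c,(402,126),.069);print("lid edge",a,b,np.linalg.norm(a-b),np.arctan2(*(b-a)[1::-1]),(a+b)/2)
p=plane(c,(296,181.5),.055);q=plane(c,(340.5,181.5),.055);print("pad outer",p,q,np.linalg.norm(p-q),(p+q)/2)
S=lambda x,y:(240+x/3-.3,160+y/3-.3)
print(tri((s,S(313,152)),(c,(296,181.5))),tri((s,S(321,204)),(c,(340.5,181.5))))
y=-.236;ey=np.array([-np.sin(y),np.cos(y)]);print("centre",((a+b)/2)[:2]+.075*ey,"pad c",((p+q)/2)[:2]+.03*ey)
```

```text
lid edge [0.463  0.0981 0.069 ] [0.67   0.0495 0.069 ] 0.21267405500287756 -0.23087492461453485 [0.5665 0.0738 0.069 ]
pad outer [0.5193 0.0086 0.055 ] [ 0.5789 -0.0056  0.055 ] 0.061209362054916214 [0.5491 0.0015 0.055 ]
(array([0.5205, 0.0104, 0.0568]), [1.8, 1.8]) (array([ 0.58  , -0.0033,  0.0558]), [2.4, 2.4])
centre [0.584  0.1467] pad c [0.5561 0.0307]
```

Call:
step_arm --plan '[{"grip": 1, "slide": [0.0005, 0.0333, 0.001], "spin": 0}, {"grip": 1, "slide": [0.0005, 0.0333, 0.001], "spin": 0}, {"grip": 1, "slide": [0.0005, 0.0333, 0.001], "spin": 0}, {"grip": 1, "slide": [0.0005, 0.0333, 0.001], "spin": 0}, {"grip": 1, "slide": [0, 0.0333, 0.001], "spin": 0}, {"grip": 1, "slide": [0, 0.0303, 0], "spin": 0}, {"grip": 1, "slide": [0, 0.004, 0], "spin": 0}, {"grip": 1, "slide": [0, 0.004, 0], "spin": 0}, {"grip": 1, "slide": [0, 0.004, 0], "spin": 0}, {"grip": 1, "slide": [0, 0.004, 0], "spin": 0}, {"grip": 1, "slide": [0, 0.003, 0], "spin": 0}, {"grip": 1, "slide": [0, 0.002, 0], "spin": 0}, {"grip": 1, "slide": [0, 0, 0], "spin": 0}]'

```text
time_s: 4.13
ee_pos: [0.5528, 0.0196, 0.0427]
eef_rot: [-1.571, -0.0, -0.232]
force: [-0.4, -0.9, 0.4]
grip_width: 0.0006
```

Run:
```python
from h import *
o=get_obs()
print(o["time_s"],o["ee_pos"],o["eef_rot"],o["force"])
cv2.imwrite("pics/s4.png",cams.camera("scene"))
```

```text
4.1333 [0.55281275 0.01959444 0.04265529] [-1.57072054e+00 -3.72240414e-04 -2.31668068e-01] [-0.44969884 -0.87586727  0.44361224]
```

View pics/s4.png

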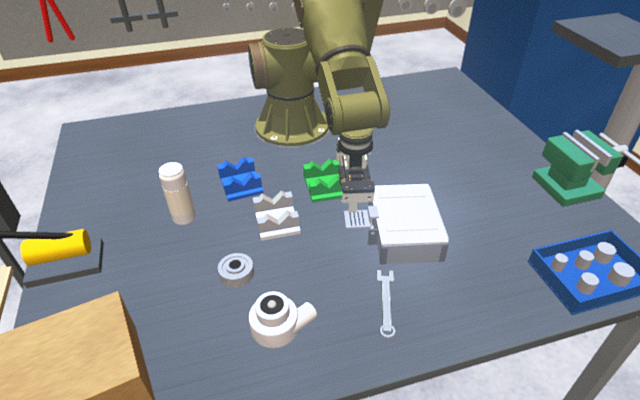

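Only about 0.4 N, so there is no clear contact yet. Zooming in.

Run:
```python
from h import *
s=cams.calibration("scene");d=cams.calibration("side")
o=get_obs();print(proj(s,o["ee_pos"]),proj(s,o["ee_pos"]+[0,0,.05]))
crop(cv2.imread("pics/s4.png"),320,160,140,100,5,"pics/s4c.png")
im=cams.camera("side");cv2.imwrite("pics/d4.png",im);crop(im,220,190,140,100,5,"pics/d4c.png");print(proj(d,o["ee_pos"]))
```

```text
[350.88109808 222.0370602 ] [351.55443833 206.83159647]
[301.52551408 227.67309973]
```

View pics/s4c.png

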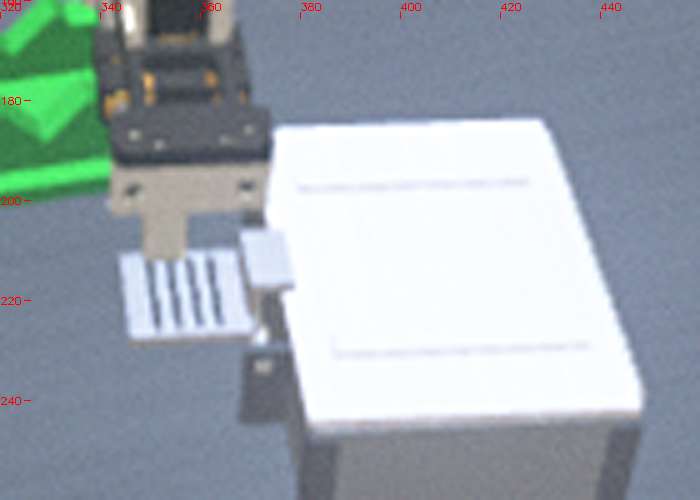

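View pics/d4c.png

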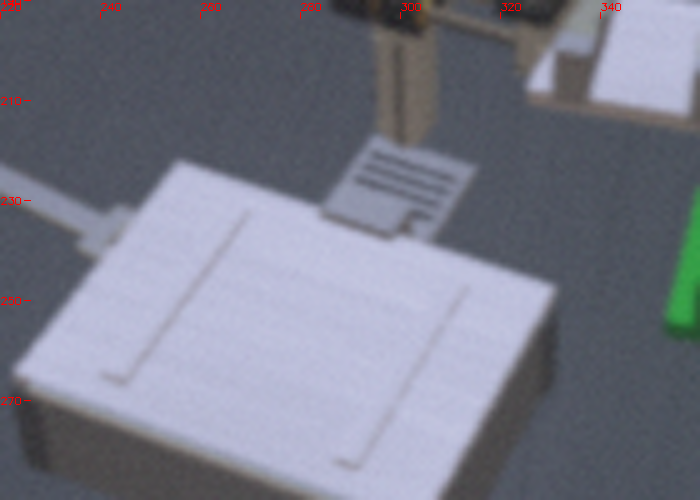

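Run:
```python
from h import *
import pickle
np.set_printoptions(precision=4,suppress=True)
s=cams.calibration("scene");d=cams.calibration("side");w=cams.calibration("wrist")
S=lambda x,y:(320+x/5,160+y/5);D=lambda x,y:(220+x/5,190+y/5)
print(tri((s,S(165,257)),(d,D(404,145))))
o=get_obs();print(o["time_s"],o["ee_pos"],o["force"])
for n,P in {"p":(S(122,255),D(476,166)),"q":(S(132,337),D(372,138))}.items(): print(n,tri((s,P[0]),(d,P[1])))
im=cams.camera("wrist");cv2.imwrite("pics/w4.png",im);print(proj(w,o["ee_pos"]))
```

```text
(array([0.5535, 0.0235, 0.0778]), [0.2, 0.2])
4.2333 [0.5529 0.0196 0.0428] [ 0.5464 -0.0349 -0.1295]
p (array([0.5198, 0.0114, 0.0553]), [2.5, 2.5])
q (array([ 0.5775, -0.0016,  0.0541]), [1.1, 1.1])
[315.6495 219.788 ]
```

View pics/w4.png

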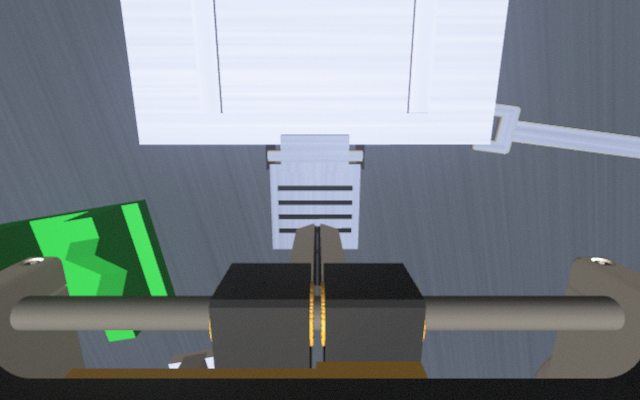

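Run:
```python
from h import *
np.set_printoptions(precision=4,suppress=True)
s=cams.calibration("scene")
e=np.array([.1455,-.5301,.1679]);y=-1.303;x=np.array([np.cos(y),np.sin(y),0])
for k in(-.047,-.055,.047,.055):
  print(k,proj(s,e+k*x),proj(s,e+k*x+[0,0,.035]))
crop(cv2.imread("pics/scene0.png"),30,30,120,100,6,"pics/sc2.png")
```

```text
-0.047 [125.1324 123.7223] [121.2495 112.2333]
-0.055 [128.1371 122.8869] [124.3213 111.4112]
0.047 [ 88.6652 133.8617] [ 83.9446 122.2168]
0.055 [ 85.4591 134.7531] [ 80.6629 123.0951]
```

View pics/sc2.png

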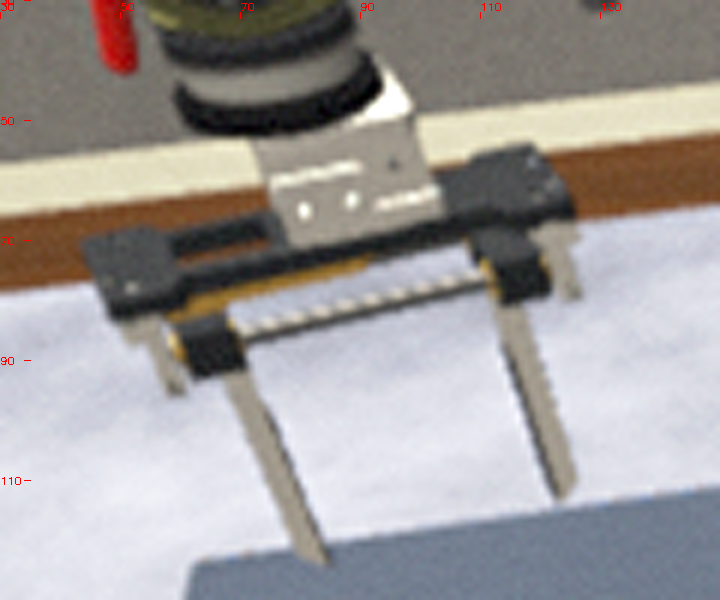

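Both at the start and now, the real fingertips appear about 35 mm above the reported TCP: triangulated z is 0.078 against 0.043 reported, while the paddle triangulates correctly at 0.055. I'll correct for that offset and press on carefully, watching the force.

Call:
step_arm --plan '[{"grip": 1, "slide": [0, 0.008, 0], "spin": 0}, {"grip": 1, "slide": [0, 0.008, 0], "spin": 0}, {"grip": 1, "slide": [0, 0.004, 0], "spin": 0}, {"grip": 1, "slide": [0, 0.003, 0], "spin": 0}, {"grip": 1, "slide": [0, 0.002, 0], "spin": 0}, {"grip": 1, "slide": [0, 0, 0], "spin": 0}]'

```text
time_s: 4.78
ee_pos: [0.5525, 0.0195, 0.0171]
eef_rot: [-1.571, 0.001, -0.232]
force: [-0.6, 0.2, 0.5]
grip_width: 0.0002
```

Call:
step_arm --plan '[{"grip": 1, "slide": [0, 0.003, 0], "spin": 0}, {"grip": 1, "slide": [0, 0.001, 0], "spin": 0}, {"grip": 1, "slide": [0, 0, 0], "spin": 0}]'

```text
time_s: 5.03
ee_pos: [0.553, 0.0193, 0.0136]
eef_rot: [-1.571, -0.001, -0.232]
force: [-0.4, -3.7, 2.9]
grip_width: 0.0002
```

Run:
```python
from h import *
o=get_obs();print(o["time_s"],o["ee_pos"],o["force"])
im=cams.camera("scene");crop(im,320,160,140,100,5,"pics/s5c.png")
im=cams.camera("side");crop(im,220,190,140,100,5,"pics/d5c.png")
```

```text
5.0333 [0.55298061 0.01928127 0.01359402] [-0.42430823 -3.70098386  2.94279944]
```

View pics/s5c.png

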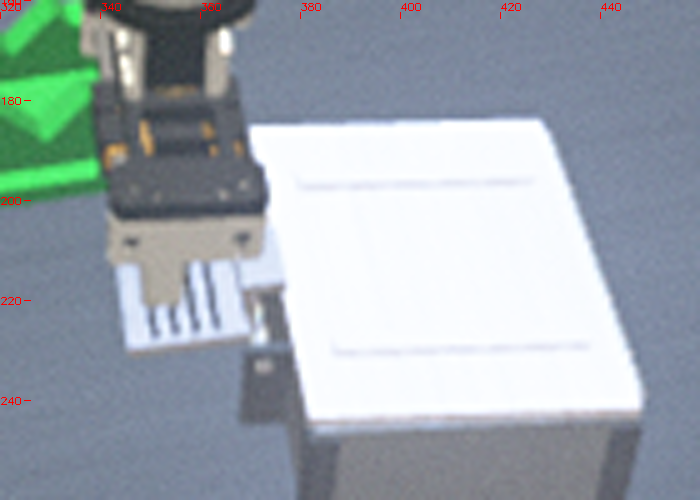

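View pics/d5c.png

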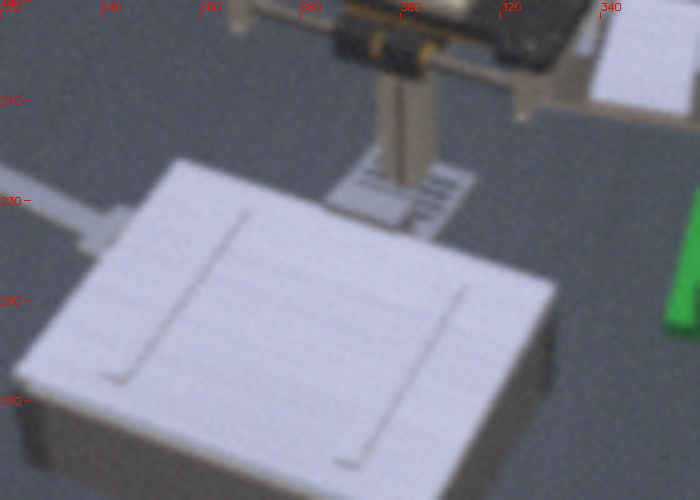

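Contact is made, with 3 N on the paddle. Continuing the press.

Call:
step_arm --plan '[{"grip": 1, "slide": [0, 0.003, 0], "spin": 0}, {"grip": 1, "slide": [0, 0.003, 0], "spin": 0}, {"grip": 1, "slide": [0, 0.003, 0], "spin": 0}, {"grip": 1, "slide": [0, 0.002, 0], "spin": 0}, {"grip": 1, "slide": [0, 0.001, 0], "spin": 0}, {"grip": 1, "slide": [0, 0, 0], "spin": 0}, {"grip": 1, "slide": [0, 0, 0], "spin": 0}]'

```text
time_s: 5.72
ee_pos: [0.5534, 0.0188, 0.0036]
eef_rot: [-1.571, -0.002, -0.232]
force: [-9.7, -8.5, 27.8]
grip_width: 0.0008
```

Run:
```python
from h import *
o=get_obs();print(o["time_s"],o["ee_pos"],o["force"])
im=cams.camera("scene");cv2.imwrite("pics/s6.png",im)
```

```text
5.7167 [0.55340182 0.01880867 0.00358875] [-9.66556228 -8.46816842 27.78358578]
```

View pics/s6.png

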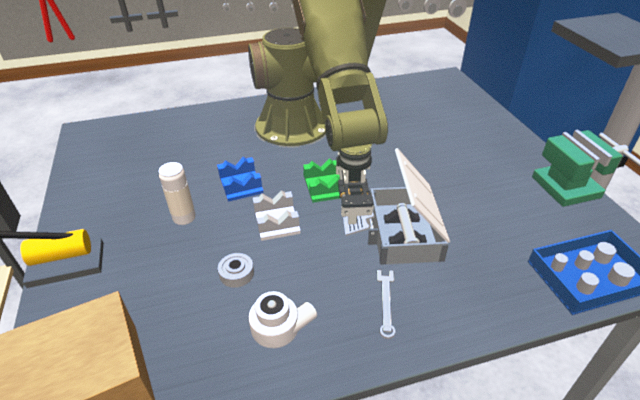

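The latch let go and the lid is swinging up. I'll ease off and wait.

Call:
step_arm --plan '[{"grip": 1, "slide": [0, -0.004, 0], "spin": 0}, {"grip": 1, "slide": [0, 0, 0], "spin": 0}, {"grip": 1, "slide": [0, 0, 0], "spin": 0}, {"grip": 1, "slide": [0, 0, 0], "spin": 0}, {"grip": 1, "slide": [0, 0, 0], "spin": 0}, {"grip": 1, "slide": [0, 0, 0], "spin": 0}, {"grip": 1, "slide": [0, 0, 0], "spin": 0}, {"grip": 1, "slide": [0, 0, 0], "spin": 0}, {"grip": 1, "slide": [0, 0, 0], "spin": 0}, {"grip": 1, "slide": [0, 0, 0], "spin": 0}, {"grip": 1, "slide": [0, -0.01, 0], "spin": 0}, {"grip": 1, "slide": [0, -0.01, 0], "spin": 0}, {"grip": 1, "slide": [0, -0.02, 0], "spin": 0}, {"grip": 1, "slide": [0, -0.03, 0], "spin": 0}, {"grip": 1, "slide": [0, -0.04, 0], "spin": 0}, {"grip": 1, "slide": [0, -0.04, 0], "spin": 0}, {"grip": 1, "slide": [0, -0.04, 0], "spin": 0}, {"grip": 1, "slide": [0, 0, 0], "spin": 0}, {"grip": 1, "slide": [0, 0, 0], "spin": 0}]'

```text
time_s: 7.35
ee_pos: [0.5534, 0.0199, 0.1981]
eef_rot: [-1.57, -0.004, -0.231]
force: [0.7, -0.5, -1.7]
grip_width: 0.0007
```

Run:
```python
from h import *
import pickle
o=get_obs();print(o["time_s"],o["ee_pos"],o["eef_rot"],o["force"],o["joint_vel"])
c=cams.calibration("wrist");im=cams.camera("wrist");pickle.dump(c,open("w7.pkl","wb"));cv2.imwrite("pics/w7.png",im)
im=cams.camera("scene");cv2.imwrite("pics/s7.png",im);crop(im,330,130,140,140,4,"pics/s7c.png")
im=cams.camera("side");cv2.imwrite("pics/d7.png",im)
```

```text
7.35 [0.55337212 0.01990854 0.19806749] [-1.56950549 -0.00424624 -0.23145211] [ 0.68927028 -0.50936301 -1.65389228] [-0.00067668  0.05002922  0.06576343 -0.00133279 -0.0280731  -0.00025794]
```

View pics/w7.png

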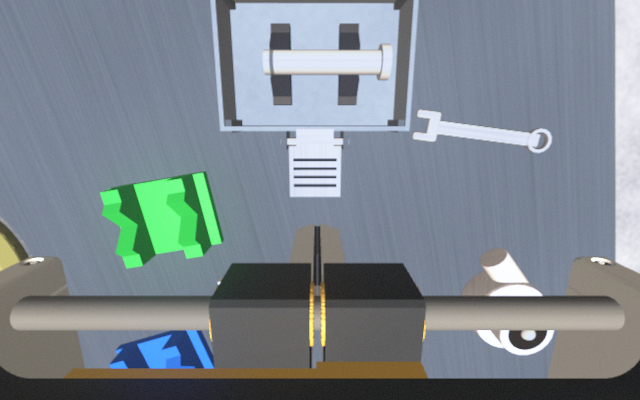

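View pics/s7c.png

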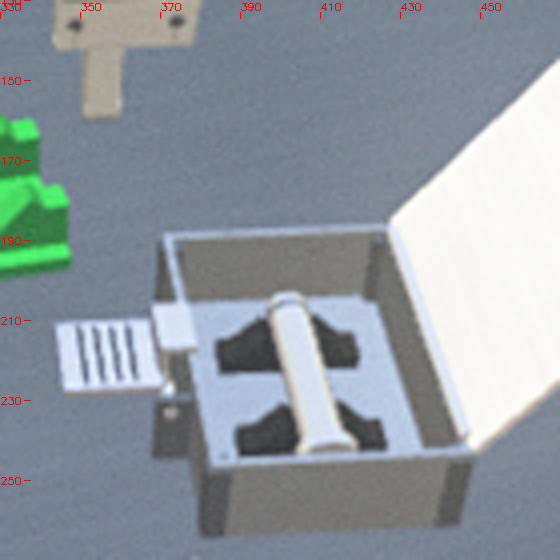

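The wrist view shows the pin lying along row 62: its tail at column 263, and its head between columns 382 and 392. Scene shows the lid open. I'll measure the pin, then check against a second view.

Run:
```python
from h import *
crop(cv2.imread("pics/w7.png"),200,0,230,140,3,"pics/w7c.png")
crop(cv2.imread("pics/s7.png"),380,190,60,60,10,"pics/s7d.png")
crop(cv2.imread("pics/d7.png"),190,130,190,190,4,"pics/d7c.png")
```

```text
(no output)
```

View pics/w7c.png

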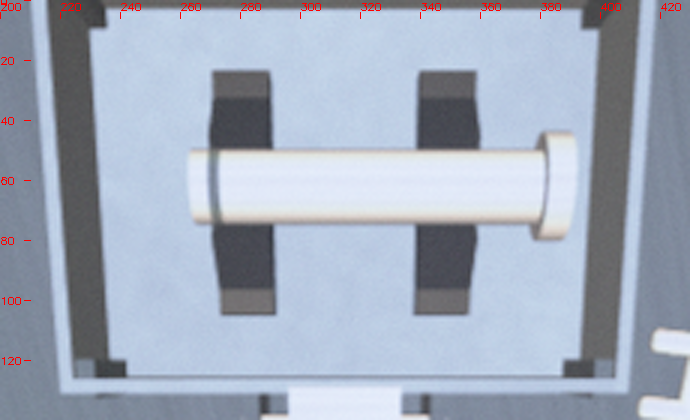

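View pics/s7d.png

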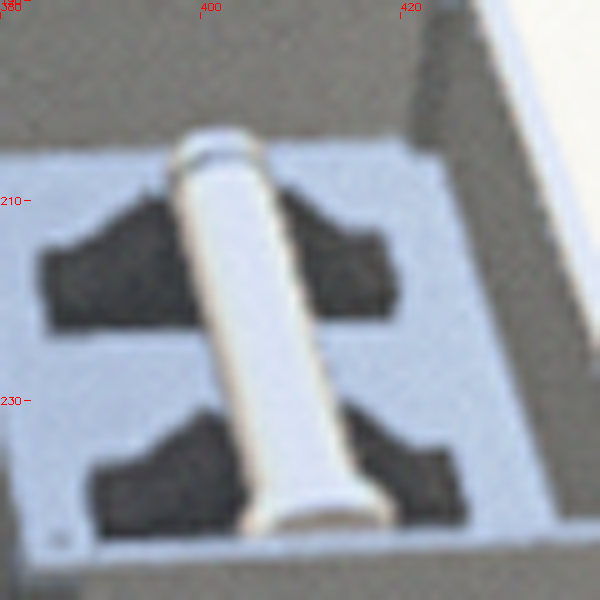

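View pics/d7c.png

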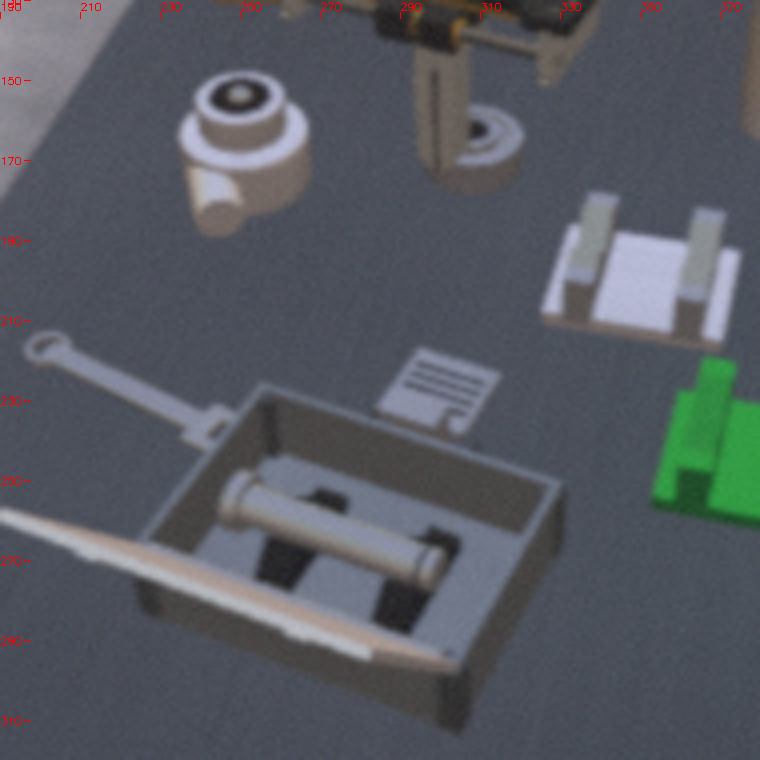

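Run:
```python
from h import *
import pickle
np.set_printoptions(precision=4,suppress=True)
c=pickle.load(open("w7.pkl","rb"));s=cams.calibration("scene");d=cams.calibration("side")
tw=(262.7,61.8);hw=(382,61.6)
D=lambda x,y:(190+x/4-.4,130+y/4-.4)
print("tail",tri((c,tw),(d,D(433,567))))
t=plane(c,tw,.036);h=plane(c,hw,.036)
print("plane",t,h,np.linalg.norm(t-h),"mid",(t+h)/2,"yaw",np.arctan2(*(h-t)[1::-1]))
# axis height: plane through wrist axis line x scene axis centreline points
o,_=ray(c,tw);n=np.cross(ray(c,tw)[1],ray(c,hw)[1])
S=lambda x,y:(380+x/10-.45,190+y/10-.45)
for p in (S(235,200),S(270,330),S(297,430)):
    oo,dd=ray(s,p);k=np.dot(o-oo,n)/np.dot(dd,n);print("axis z",oo+k*dd)
# case rim corners
W=lambda x,y:(200+x/3-.3,y/3-.3)
a=plane(c,W(60,392),.062);b=plane(c,W(630,392),.062);print(a,b,np.linalg.norm(a-b),np.arctan2(*(b-a)[1::-1]))
y=-.231;print("case c",(a+b)[:2]/2+.075*np.array([-np.sin(y),np.cos(y)]))
```

```text
tail (array([0.5287, 0.1634, 0.0419]), [1.8, 1.8])
plane [0.5263 0.164  0.036 ] [0.6573 0.1334 0.036 ] 0.13451681344059016 mid [0.5918 0.1487 0.036 ] yaw -0.22993289672217426
axis z [0.5714 0.1482 0.0665]
axis z [0.6149 0.1383 0.0644]
axis z [0.6469 0.1311 0.063 ]
[0.4641 0.1019 0.062 ] [0.6683 0.0536 0.062 ] 0.2098759269919105 -0.23229569038979883
case c [0.5834 0.1508]
```

Run:
```python
from h import *
import pickle
np.set_printoptions(precision=4,suppress=True)
c=pickle.load(open("w7.pkl","rb"))
t=plane(c,(262.7,61.8),.049);h=plane(c,(382,61.6),.049);print(np.linalg.norm(t-h))
m0=plane(c,((262.7+382)/2,61.7),.036)
y=-.231;ex=np.array([np.cos(y),np.sin(y)]);ey=np.array([-ex[1],ex[0]])
cc=np.array([.5834,.1508]);m=(t+h)[:2]/2-cc;a=np.array([m@ex,(m0[:2]-cc)@ey]);print("pin mid in case",a)
print("mid world",cc+a[0]*ex+a[1]*ey)
g=cc+(a[0]+.005)*ex+a[1]*ey;o=get_obs();print("grasp",g)
yw=-.231-np.pi/2;X=np.array([np.cos(yw),np.sin(yw)]);Z=np.array([-X[1],X[0]])
dlt=g-o["ee_pos"][:2];print("yaw",yw,"slide x,z",dlt@X,dlt@Z)
```

```text
0.12988251286857339
pin mid in case [ 0.0084 -0.0001]
mid world [0.5915 0.1488]
grasp [0.5964 0.1476]
yaw -1.8017963267948967 slide x,z -0.13462112420263045 0.013920296857759333
```

Call:
step_arm --plan '[{"grip": -0.5, "slide": [0, 0, 0], "spin": 6.923}, {"grip": -0.5, "slide": [0, 0, 0], "spin": 6.923}, {"grip": -0.5, "slide": [0, 0, 0], "spin": 6.923}, {"grip": -0.5, "slide": [0, 0, 0], "spin": 6.923}, {"grip": -0.5, "slide": [0, 0, 0], "spin": 6.923}, {"grip": -0.5, "slide": [0, 0, 0], "spin": 6.923}, {"grip": -0.5, "slide": [0, 0, 0], "spin": 6.923}, {"grip": -0.5, "slide": [0, 0, 0], "spin": 6.923}, {"grip": -0.5, "slide": [0, 0, 0], "spin": 6.923}, {"grip": -0.5, "slide": [0, 0, 0], "spin": 6.923}, {"grip": -0.5, "slide": [0, 0, 0], "spin": 6.923}, {"grip": -0.5, "slide": [0, 0, 0], "spin": 6.923}, {"grip": -0.5, "slide": [0, 0, 0], "spin": 6.923}, {"grip": -0.5, "slide": [-0.027, 0, 0.0028], "spin": 0}, {"grip": -0.5, "slide": [-0.027, 0, 0.0028], "spin": 0}, {"grip": -0.5, "slide": [-0.027, 0, 0.0028], "spin": 0}, {"grip": -0.5, "slide": [-0.027, 0, 0.0028], "spin": 0}, {"grip": -0.5, "slide": [-0.0266, 0, 0.0028], "spin": 0}, {"grip": -0.5, "slide": [0, 0, 0], "spin": 0}, {"grip": -0.5, "slide": [0, 0, 0], "spin": 0}]'

```text
time_s: 9.17
ee_pos: [0.5967, 0.1482, 0.1935]
eef_rot: [-1.574, -0.001, -1.801]
force: [0.8, -0.1, -0.6]
grip_width: 0.0706
```

Call:
step_arm --plan '[{"grip": -0.5, "slide": [0, 0.03, 0], "spin": 0}, {"grip": -0.5, "slide": [0, 0.03, 0], "spin": 0}, {"grip": -0.5, "slide": [0, 0.02, 0], "spin": 0}, {"grip": -0.5, "slide": [0, 0.01, 0], "spin": 0}, {"grip": -0.5, "slide": [0, 0, 0], "spin": 0}, {"grip": -0.5, "slide": [0, 0, 0], "spin": 0}]'

```text
time_s: 9.67
ee_pos: [0.5974, 0.1468, 0.106]
eef_rot: [-1.571, -0.0, -1.803]
force: [-0.3, 0.2, 1.7]
grip_width: 0.0706
```

Run:
```python
from h import *
import pickle
np.set_printoptions(precision=4,suppress=True)
o=get_obs();print(o["time_s"],o["ee_pos"],o["eef_rot"],o["force"],o["qpos"],o["grip_width"])
c=cams.calibration("wrist");im=cams.camera("wrist");pickle.dump(c,open("w8.pkl","wb"));cv2.imwrite("pics/w8.png",im)
im=cams.camera("side");cv2.imwrite("pics/d8.png",im);crop(im,190,130,190,190,4,"pics/d8c.png")
```

```text
9.6667 [0.5974 0.1468 0.106 ] [-1.5708 -0.0001 -1.8031] [-0.315   0.176   1.6794] [ 0.1815  0.4976  1.395  -0.0001  1.249   1.9846] 0.07058735836009368
```

View pics/w8.png

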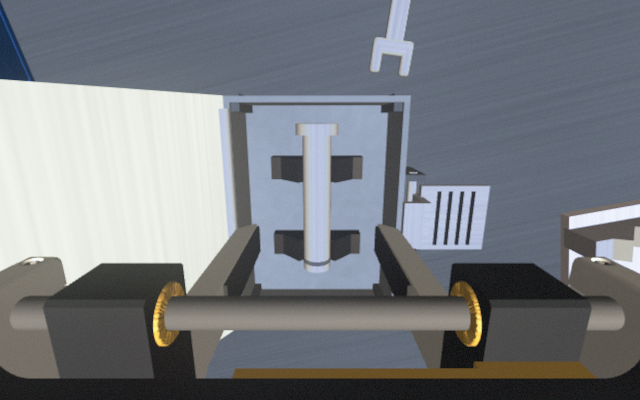

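View pics/d8c.png

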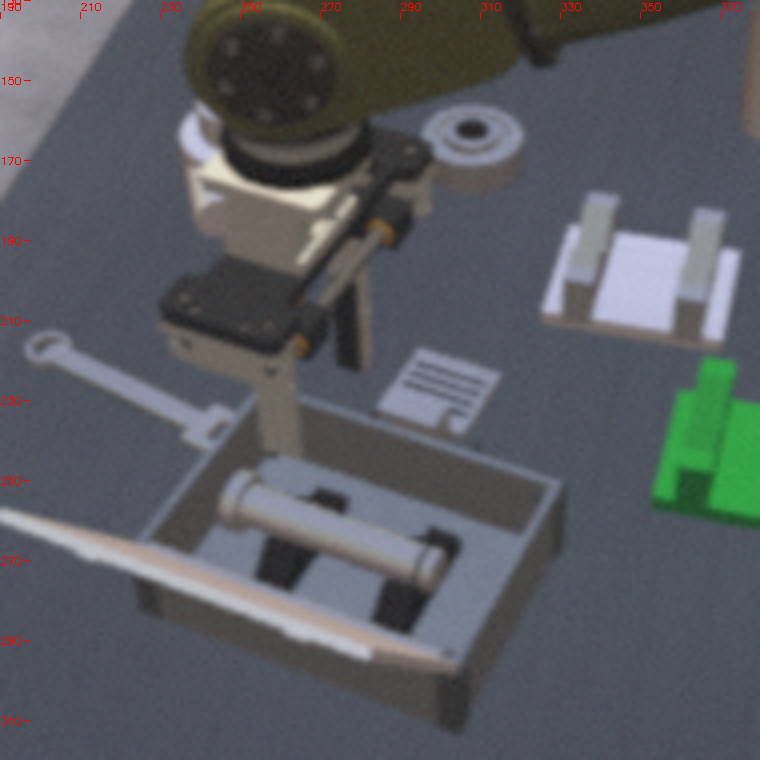

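Run:
```python
from h import *
import pickle
np.set_printoptions(precision=4,suppress=True)
c=pickle.load(open("w8.pkl","rb"));b=pickle.load(open("w7.pkl","rb"));d=cams.calibration("side")
t=tri((b,(262.7,61.8)),(c,(316.5,269)));h=tri((b,(382,61.6)),(c,(317,135)));print("tail",t,"junction",h)
t=plane(c,(316.5,269),.049);h=plane(c,(317,135),.049);print(t,h,np.linalg.norm(t-h),(t+h)/2)
o=get_obs();e=o["ee_pos"];y=o["eef_rot"][2];X=np.array([np.cos(y),np.sin(y),0]);Z=np.array([-X[1],X[0],0])
for off in (.035,.0385):
  for sx in(-1,1):
    for sz in (-.008,.008): print(off,sx,sz,(proj(d,e+sx*.0353*X+sz*Z+[0,0,off])-[190,130])*4)
```

```text
tail (array([0.5264, 0.1639, 0.0375]), [0.2, 0.2]) junction (array([0.6546, 0.1327, 0.0465]), [0.6, 0.6])
[0.532  0.1628 0.049 ] [0.6545 0.1332 0.049 ] 0.1259788282631227 [0.5933 0.148  0.049 ]
0.035 -1 -0.008 [300.5014 457.6399]
0.035 -1 0.008 [275.2893 448.894 ]
0.035 1 -0.008 [359.8607 376.305 ]
0.035 1 0.008 [335.5888 368.355 ]
0.0385 -1 -0.008 [300.0655 453.3099]
0.0385 -1 0.008 [274.7963 444.5645]
0.0385 1 -0.008 [359.5794 372.0022]
0.0385 1 0.008 [335.2545 364.0543]
```

Call:
step_arm --plan '[{"grip": -0.5, "slide": [0, 0.03, 0], "spin": 0}, {"grip": -0.5, "slide": [0, 0.03, 0], "spin": 0}, {"grip": -0.5, "slide": [0, 0.025, 0], "spin": 0}, {"grip": -0.5, "slide": [0, 0.02, 0], "spin": 0}, {"grip": -0.5, "slide": [0, 0.013, 0], "spin": 0}, {"grip": -0.5, "slide": [0, 0.005, 0], "spin": 0}, {"grip": -0.5, "slide": [0, 0, 0], "spin": 0}, {"grip": -0.5, "slide": [0, 0, 0], "spin": 0}]'

```text
time_s: 10.43
ee_pos: [0.5981, 0.1475, -0.0162]
eef_rot: [-1.569, 0.001, -1.803]
force: [0.7, -0.1, 2.3]
grip_width: 0.0709
```

Run:
```python
from h import *
np.set_printoptions(precision=4,suppress=True)
o=get_obs();print(o["time_s"],o["ee_pos"],o["eef_rot"],o["force"])
im=cams.camera("wrist");cv2.imwrite("pics/w9.png",im)
im=cams.camera("side");crop(im,190,130,190,190,4,"pics/d9c.png")
```

```text
10.4333 [ 0.5981  0.1475 -0.0162] [-1.5691  0.0007 -1.8025] [ 0.68   -0.061   2.2949]
```

View pics/d9c.png

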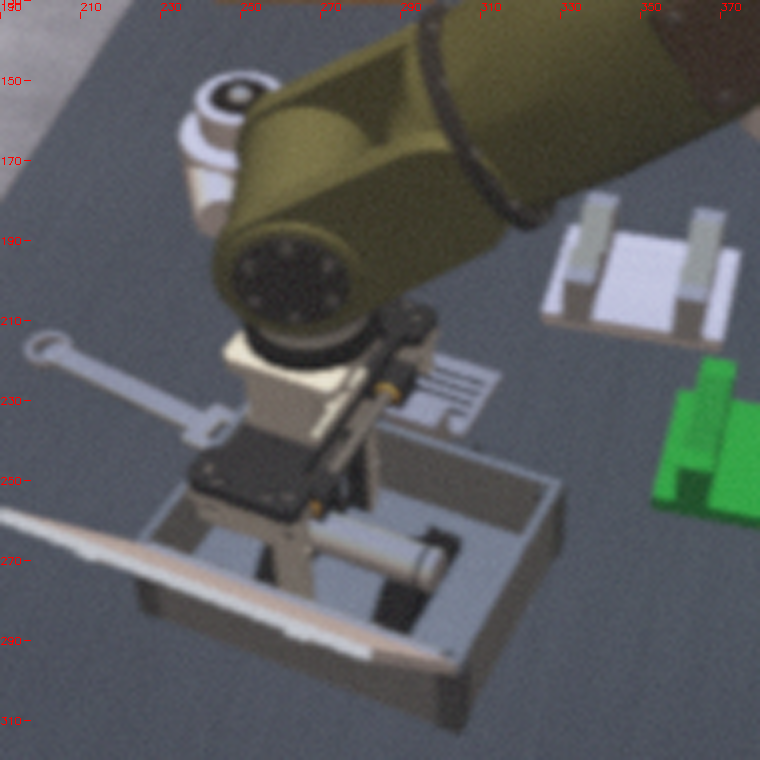

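The fingers straddle the pin midway between the cradles, so I'll close.

Call:
step_arm --plan '[{"grip": -0.5, "slide": [0, 0.003, 0], "spin": 0}, {"grip": 1, "slide": [0, 0, 0], "spin": 0}, {"grip": 1, "slide": [0, 0, 0], "spin": 0}, {"grip": 1, "slide": [0, 0, 0], "spin": 0}, {"grip": 1, "slide": [0, 0, 0], "spin": 0}, {"grip": 1, "slide": [0, 0, 0], "spin": 0}, {"grip": 1, "slide": [0, 0, 0], "spin": 0}, {"grip": 1, "slide": [0, 0, 0], "spin": 0}]' --force 55

```text
time_s: 11.2
ee_pos: [0.5973, 0.1474, -0.0205]
eef_rot: [-1.571, -0.0, -1.803]
force: [-0.5, -0.1, -0.1]
grip_width: 0.0271
```

Call:
step_arm --plan '[{"grip": 1, "slide": [0, -0.005, 0], "spin": 0}, {"grip": 1, "slide": [0, -0.01, 0], "spin": 0}, {"grip": 1, "slide": [0, -0.015, 0], "spin": 0}, {"grip": 1, "slide": [0, -0.02, 0], "spin": 0}, {"grip": 1, "slide": [0, -0.02, 0], "spin": 0}, {"grip": 1, "slide": [0, -0.02, 0], "spin": 0}, {"grip": 1, "slide": [0, -0.02, 0], "spin": 0}, {"grip": 1, "slide": [0, -0.02, 0], "spin": 0}, {"grip": 1, "slide": [0, -0.02, 0], "spin": 0}, {"grip": 1, "slide": [0, -0.01, 0], "spin": 0}, {"grip": 1, "slide": [0, 0, 0], "spin": 0}, {"grip": 1, "slide": [0, 0, 0], "spin": 0}]'

```text
time_s: 12.2
ee_pos: [0.597, 0.1474, 0.1391]
eef_rot: [-1.571, -0.0, -1.803]
force: [-0.4, 0.7, -5.6]
grip_width: 0.0248
```

Run:
```python
from h import *
import pickle
np.set_printoptions(precision=4,suppress=True)
o=get_obs();print(o["time_s"],o["ee_pos"],o["eef_rot"],o["force"],o["moment"],o["grip_width"])
c=cams.calibration("wrist");im=cams.camera("wrist");pickle.dump(c,open("w10.pkl","wb"));cv2.imwrite("pics/w10.png",im)
im=cams.camera("side");cv2.imwrite("pics/d10.png",im);crop(im,190,110,190,190,4,"pics/d10c.png")
```

```text
12.2 [0.597  0.1474 0.1391] [-1.571  -0.0001 -1.8025] [-0.4425  0.6658 -5.644 ] [0.0361 0.0548 0.0386] 0.024763260739118744
```

View pics/w10.png

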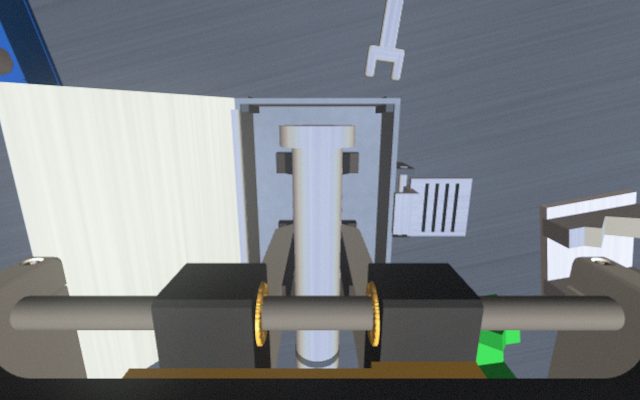

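View pics/d10c.png

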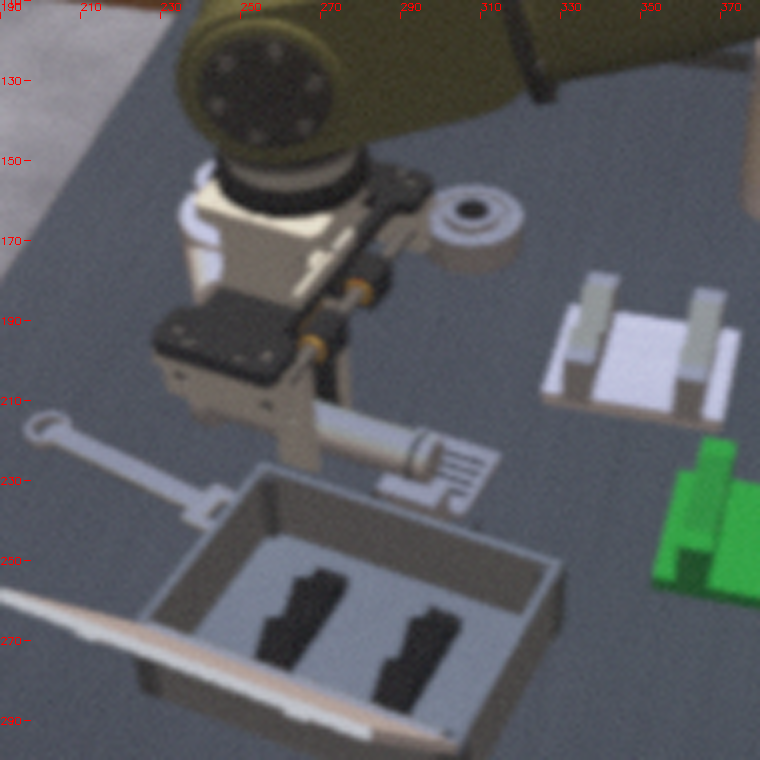

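Run:
```python
from h import *
import pickle
np.set_printoptions(precision=4,suppress=True)
c=pickle.load(open("w10.pkl","rb"));d=cams.calibration("side")
e=np.array([.597,.1474,.1391]);u=np.array([np.cos(-.231),np.sin(-.231),0])
j=plane(c,(317,147.5),.2086);print("junction",j,(j-e)@u)
mid=e-.006*u+[0,0,.0565]
print("pred tail px in crop",(proj(d,mid-.065*u)-[190,110])*4,"top",(proj(d,mid-.065*u+[0,0,.013])-[190,110])*4)
```

```text
junction [0.6545 0.1336 0.2086] 0.059150368542626654
pred tail px in crop [430.3586 461.5838] top [429.8605 444.2005]
```

Call:
step_arm --plan '[{"grip": 1, "slide": [0, 0, 0], "spin": -5.4}, {"grip": 1, "slide": [0, 0, 0], "spin": -5.4}, {"grip": 1, "slide": [0.01, 0, -0.0044], "spin": 0}, {"grip": 1, "slide": [0.02, 0, -0.0088], "spin": 0}, {"grip": 1, "slide": [0.0275, 0, -0.0121], "spin": 0}, {"grip": 1, "slide": [0.0275, 0, -0.0121], "spin": 0}, {"grip": 1, "slide": [0.0275, 0, -0.0121], "spin": 0}, {"grip": 1, "slide": [0.0275, 0, -0.0121], "spin": 0}, {"grip": 1, "slide": [0.0275, 0, -0.0121], "spin": 0}, {"grip": 1, "slide": [0.0275, 0, -0.0121], "spin": 0}, {"grip": 1, "slide": [0.0275, 0, -0.0121], "spin": 0}, {"grip": 1, "slide": [0.0275, 0, -0.0121], "spin": 0}, {"grip": 1, "slide": [0.0275, 0, -0.0121], "spin": 0}, {"grip": 1, "slide": [0.0163, 0, -0.0072], "spin": 0}, {"grip": 1, "slide": [0.01, 0, -0.0044], "spin": 0}, {"grip": 1, "slide": [0, 0, 0], "spin": 0}, {"grip": 1, "slide": [0, 0, 0], "spin": 0}, {"grip": 1, "slide": [0, 0, 0], "spin": 0}]'

```text
time_s: 13.8
ee_pos: [0.4507, -0.1497, 0.1392]
eef_rot: [-1.571, 0.0, -1.614]
force: [-0.7, -0.1, -5.0]
grip_width: 0.0248
```

Run:
```python
from h import *
import pickle
np.set_printoptions(precision=4,suppress=True)
o=get_obs();print(o["time_s"],o["ee_pos"],o["eef_rot"],o["force"],o["joint_vel"],o["grip_width"])
c=cams.calibration("wrist");im=cams.camera("wrist");pickle.dump(c,open("w11.pkl","wb"));cv2.imwrite("pics/w11.png",im)
im=cams.camera("scene");cv2.imwrite("pics/s11.png",im);crop(im,220,110,140,140,4,"pics/s11c.png")
im=cams.camera("side");cv2.imwrite("pics/d11.png",im);crop(im,280,90,150,150,4,"pics/d11c.png")
```

```text
13.8 [ 0.4507 -0.1497  0.1392] [-1.5711  0.0004 -1.6143] [-0.6577 -0.1237 -4.9732] [ 0.0105  0.0015 -0.0031 -0.0018  0.0002 -0.0071] 0.024768874738747875
```

View pics/w11.png

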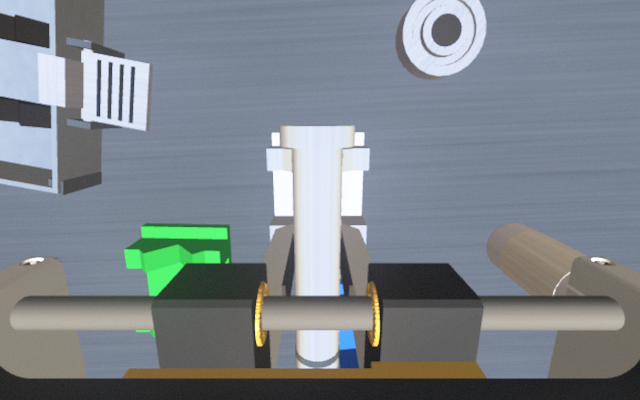

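View pics/s11c.png

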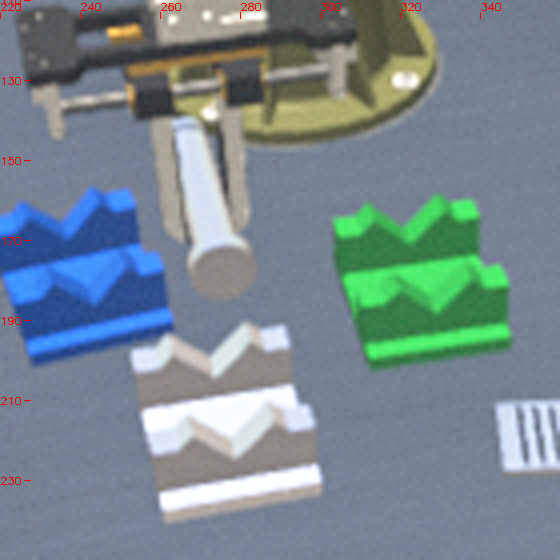

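View pics/d11c.png

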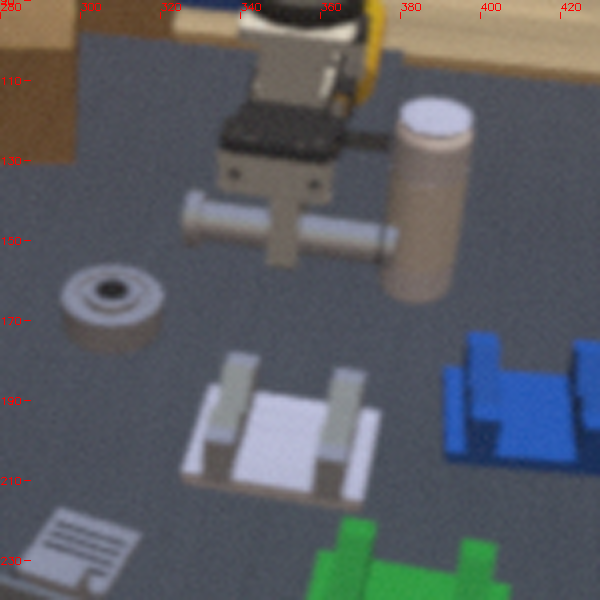

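Pin is held level over the rest, and in the wrist view its axis (col 317) is centred on the blocks (268–369). Lowering slowly.

Call:
step_arm --plan '[{"grip": 1, "slide": [0, 0.01, 0], "spin": 0}, {"grip": 1, "slide": [0, 0.02, 0], "spin": 0}, {"grip": 1, "slide": [0, 0.025, 0], "spin": 0}, {"grip": 1, "slide": [0, 0.025, 0], "spin": 0}, {"grip": 1, "slide": [0, 0.02, 0], "spin": 0}, {"grip": 1, "slide": [0, 0.015, 0], "spin": 0}, {"grip": 1, "slide": [0, 0.01, 0], "spin": 0}, {"grip": 1, "slide": [0, 0, 0], "spin": 0}, {"grip": 1, "slide": [0, 0, 0], "spin": 0}]'

```text
time_s: 14.7
ee_pos: [0.4506, -0.1502, 0.0144]
eef_rot: [-1.571, 0.0, -1.614]
force: [0.1, -0.3, -5.2]
grip_width: 0.025
```

Run:
```python
from h import *
np.set_printoptions(precision=4,suppress=True)
o=get_obs();print(o["time_s"],o["ee_pos"],o["eef_rot"],o["force"])
im=cams.camera("scene");crop(im,220,150,140,100,5,"pics/s12c.png")
im=cams.camera("side");crop(im,300,130,130,100,5,"pics/d12c.png")
```

```text
14.7 [ 0.4506 -0.1502  0.0144] [-1.5712  0.0002 -1.6138] [ 0.0724 -0.2953 -5.1743]
```

View pics/s12c.png

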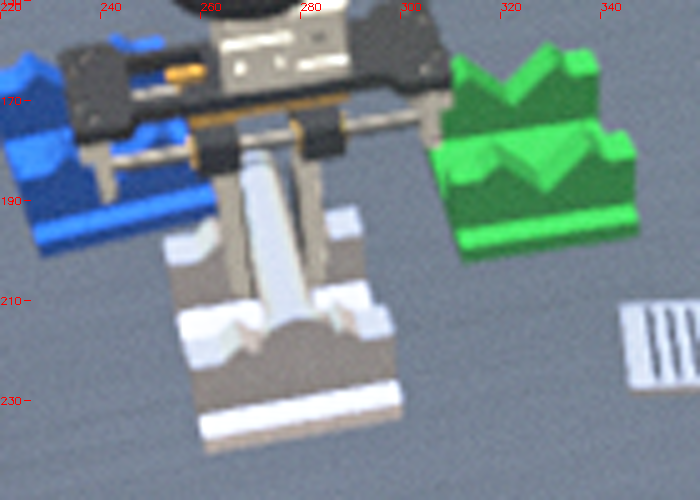

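View pics/d12c.png

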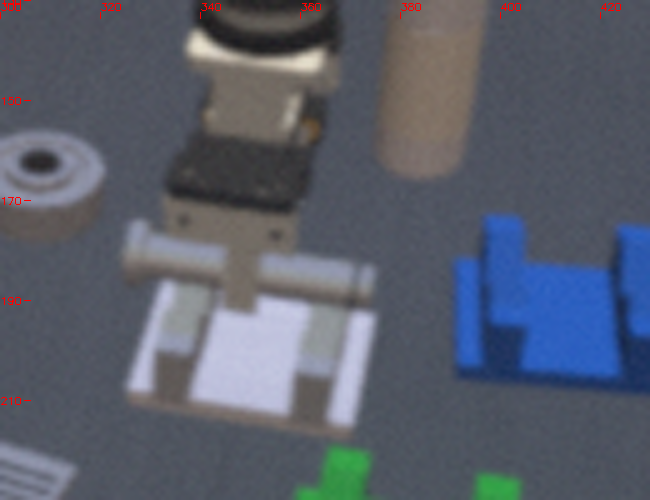

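Call:
step_arm --plan '[{"grip": 1, "slide": [0, 0.006, 0], "spin": 0}, {"grip": 1, "slide": [0, 0.006, 0], "spin": 0}, {"grip": 1, "slide": [0, 0.004, 0], "spin": 0}, {"grip": 1, "slide": [0, 0.002, 0], "spin": 0}, {"grip": 1, "slide": [0, 0.001, 0], "spin": 0}, {"grip": 1, "slide": [0, 0, 0], "spin": 0}, {"grip": 1, "slide": [0, 0, 0], "spin": 0}]'

```text
time_s: 15.38
ee_pos: [0.4506, -0.1504, -0.0045]
eef_rot: [-1.571, -0.0, -1.614]
force: [-0.3, -0.3, -5.5]
grip_width: 0.0248
```

Call:
step_arm --plan '[{"grip": 1, "slide": [0, 0.001, 0], "spin": 0}, {"grip": 1, "slide": [0, 0.001, 0], "spin": 0}, {"grip": 1, "slide": [0, 0.001, 0], "spin": 0}, {"grip": 1, "slide": [0, 0, 0], "spin": 0}]'

```text
time_s: 15.72
ee_pos: [0.4505, -0.1503, -0.0077]
eef_rot: [-1.571, 0.0, -1.614]
force: [0.0, 0.1, -5.8]
grip_width: 0.0248
```

Call:
step_arm --plan '[{"grip": 1, "slide": [0, 0.001, 0], "spin": 0}, {"grip": 1, "slide": [0, 0.001, 0], "spin": 0}, {"grip": 1, "slide": [0, 0, 0], "spin": 0}]'

```text
time_s: 15.97
ee_pos: [0.4507, -0.1505, -0.0082]
eef_rot: [-1.57, -0.0, -1.614]
force: [-9.9, 3.3, 19.9]
grip_width: 0.025
```

It touched down at z = −0.0082, against a predicted −0.0085. I'll take the load off and check before releasing.

Call:
step_arm --plan '[{"grip": 1, "slide": [0, -0.001, 0], "spin": 0}, {"grip": 1, "slide": [0, 0, 0], "spin": 0}]'

```text
time_s: 16.13
ee_pos: [0.4508, -0.1505, -0.008]
eef_rot: [-1.57, -0.0, -1.614]
force: [-4.2, 1.4, 7.2]
grip_width: 0.0249
```

Run:
```python
from h import *
np.set_printoptions(precision=4,suppress=True)
o=get_obs();print(o["time_s"],o["ee_pos"],o["eef_rot"],o["force"])
im=cams.camera("scene");crop(im,220,150,140,100,5,"pics/s13c.png")
im=cams.camera("side");crop(im,300,130,130,100,5,"pics/d13c.png")
```

```text
16.1333 [ 0.4508 -0.1505 -0.008 ] [-1.5701 -0.0003 -1.6139] [-4.1828  1.3564  7.1713]
```

View pics/s13c.png

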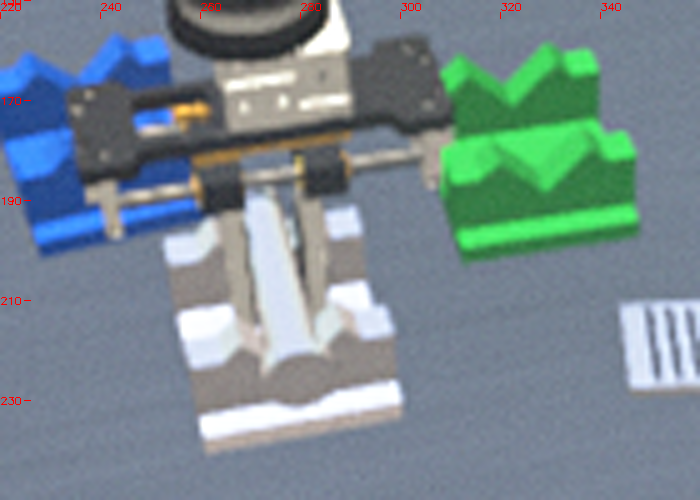

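View pics/d13c.png

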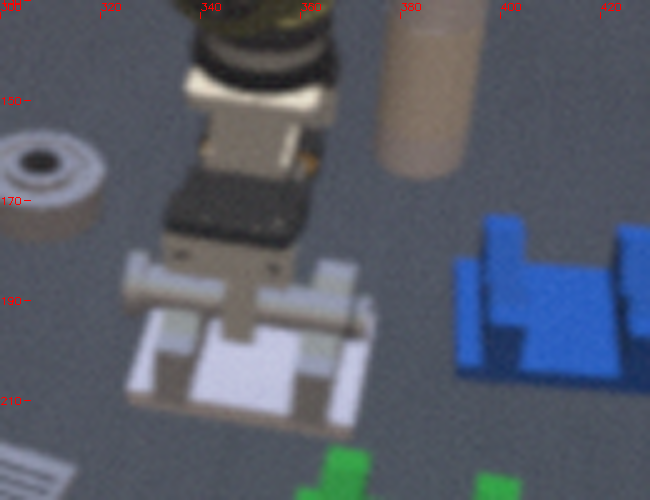

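The pin sits in both vees. Releasing, then retreating straight up.

Call:
step_arm --plan '[{"grip": 0.2, "slide": [0, 0, 0], "spin": 0}, {"grip": 0, "slide": [0, 0, 0], "spin": 0}, {"grip": -0.3, "slide": [0, 0, 0], "spin": 0}, {"grip": -0.3, "slide": [0, 0, 0], "spin": 0}, {"grip": -0.3, "slide": [0, 0, 0], "spin": 0}, {"grip": -0.3, "slide": [0, 0, 0], "spin": 0}, {"grip": -0.3, "slide": [0, -0.005, 0], "spin": 0}, {"grip": -0.3, "slide": [0, -0.015, 0], "spin": 0}, {"grip": -0.3, "slide": [0, -0.03, 0], "spin": 0}, {"grip": -0.3, "slide": [0, -0.035, 0], "spin": 0}, {"grip": -0.3, "slide": [0, -0.035, 0], "spin": 0}, {"grip": -0.3, "slide": [0, -0.035, 0], "spin": 0}, {"grip": -0.3, "slide": [0, -0.035, 0], "spin": 0}, {"grip": -0.3, "slide": [0, -0.02, -0.03], "spin": 0}, {"grip": -0.3, "slide": [0, 0, -0.03], "spin": 0}, {"grip": -0.3, "slide": [0, 0, 0], "spin": 0}, {"grip": -0.3, "slide": [0, 0, 0], "spin": 0}]'

```text
time_s: 17.65
ee_pos: [0.3902, -0.1478, 0.2023]
eef_rot: [-1.569, -0.001, -1.615]
force: [0.4, -0.7, 0.1]
grip_width: 0.0609
```

Run:
```python
from h import *
import pickle
np.set_printoptions(precision=4,suppress=True)
o=get_obs();print(o["time_s"],o["ee_pos"],o["eef_rot"],o["force"],o["grip_width"])
c=cams.calibration("wrist");im=cams.camera("wrist");pickle.dump(c,open("w14.pkl","wb"));cv2.imwrite("pics/w14.png",im);crop(im,240,60,150,200,3,"pics/w14c.png")
im=cams.camera("scene");cv2.imwrite("pics/s14.png",im)
im=cams.camera("side");cv2.imwrite("pics/d14.png",im);crop(im,300,130,130,100,5,"pics/d14c.png")
```

```text
17.65 [ 0.3902 -0.1478  0.2023] [-1.569  -0.0008 -1.6147] [ 0.3513 -0.7451  0.0558] 0.06092529856636276
```

View pics/w14.png

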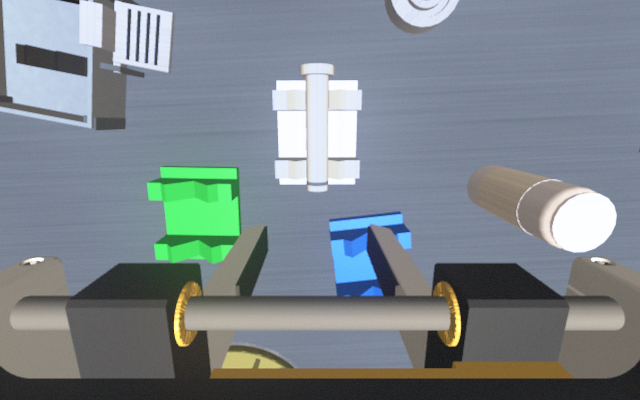

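View pics/s14.png

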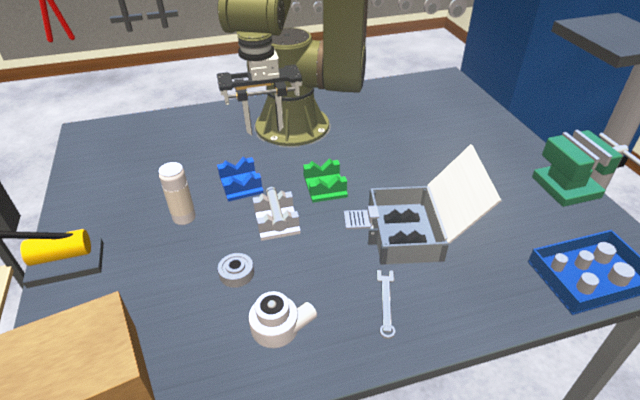

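View pics/d14c.png

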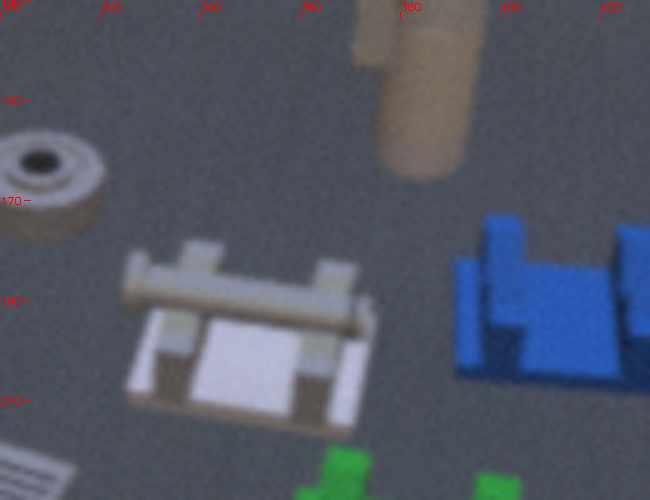

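View pics/w14c.png

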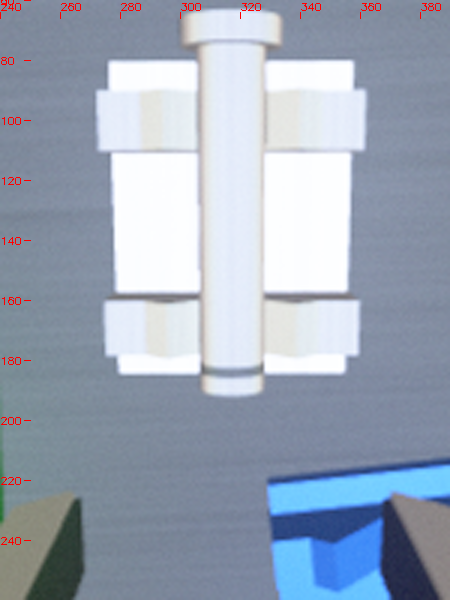

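Run:
```python
from h import *
import pickle
np.set_printoptions(precision=4,suppress=True)
c=pickle.load(open("w14.pkl","rb"));d=cams.calibration("side")
W=lambda x,y:(240+x/3-.3,60+y/3-.3)
pl=np.array([plane(c,W(*p),.012) for p in [(109,61),(353,61),(345,373),(118,373)]]);pc=pl.mean(0)
v=(pl[0]+pl[1]-pl[2]-pl[3])[:2];v/=np.linalg.norm(v);yr=np.arctan2(v[1],v[0])
j=plane(c,W(232,43),.061);t0=plane(c,W(232,384),.061);t=plane(c,W(232,394),.05)
print("rest",pc,yr,"junction",j,"tail",t0,t)
n=np.array([-v[1],v[0]])
jm=plane(c,W(231,60),.048);tm=plane(c,W(232.5,360),.048)
print("pin yaw",np.arctan2(*(jm-tm)[1::-1]))
mid=j[:2]-.065*v; print("along from junction",(mid-pc[:2])@v, "along from ends",((j+t)[:2]/2-pc[:2])@v, "across",(((jm+tm)[:2]/2)-pc[:2])@n)
T=lambda x,y:(300+x/5-.4,130+y/5-.4)
print("height: tail tri",tri((c,W(232,386)),(d,T(366,318))))
```

```text
rest [ 0.4439 -0.1502  0.012 ] -0.0431728662159777 junction [ 0.5093 -0.1534  0.061 ] tail [ 0.3844 -0.1479  0.061 ] [ 0.3779 -0.1476  0.05  ]
pin yaw -0.03956286964461743
along from junction 0.0004356858935768528 along from ends -0.0002923100658464394 across -0.00023528673029724577
height: tail tri (array([ 0.3811, -0.1478,  0.0509]), [0.3, 0.3])
```

Run:
```python
from h import *
s=cams.calibration("scene");cc=np.array([.5834,.1508]);y=-.231;ex=np.array([np.cos(y),np.sin(y)]);ey=np.array([-ex[1],ex[0]])
for a in (1.9,2.0,2.2):
  for k in(-.105,.105):
    q=cc+k*ex+ey*(.075-.152*np.cos(a));print(a,proj(s,[*q,.064+.152*np.sin(a)]))
a=cv2.imread("pics/scene0.png").astype(int);b=cv2.imread("pics/s14.png").astype(int)
for n,(x,yy,w,h) in dict(can=(155,155,45,75),bearing=(212,248,48,42),turbo=(242,285,80,65),spanner=(370,265,32,75)).items():
    print(n,np.abs(a-b)[yy:yy+h,x:x+w].mean())
crop(cv2.imread("pics/s14.png"),360,130,150,140,4,"pics/s14c.png")
```

```text
1.9 [455.1973505  137.88593342]
1.9 [482.16285314 193.22736031]
2.0 [460.50209258 139.64052837]
2.0 [488.19874207 195.01493403]
2.2 [469.83269004 144.5376795 ]
2.2 [498.69046701 200.04832307]
can 2.4438518518518517
bearing 2.51521164021164
turbo 2.124551282051282
spanner 3.1958333333333333
```

View pics/s14c.png

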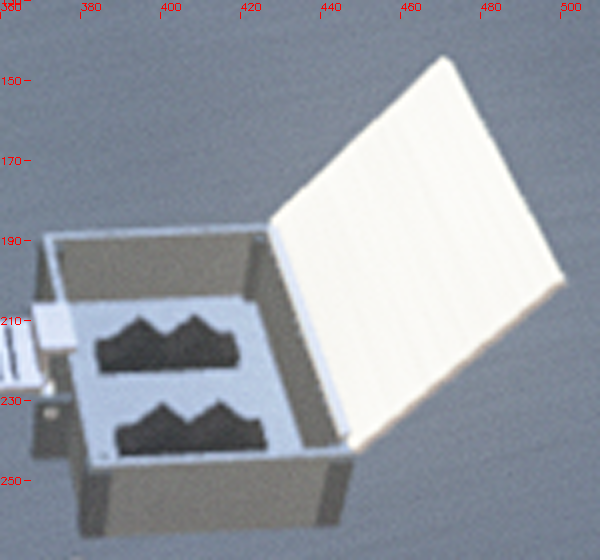

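The lid's corners at (470.5,144.5) and (500.5,200) match the 2.2 rad prediction, and none of the bystanders has moved. Handing in.

```bash
python3 -c "
from station import hand_in
print(hand_in())"
```

```text
the job is handed in; nothing more can be done
None
```

The job is handed in at about 18 s of the 48 s allowed. I pressed the paddle, the lid swung open untouched, and the pin now lies in the aluminium V-block rest. `hand_in()` gives no verdict, so what follows are my own last measurements.

**Final checks:**
- **Position:** the pin's middle is within about 0.5 mm of centre along the vees and 0.2 mm across them. Its axis is within 0.004 rad of theirs.
- **Height:** touchdown came at −0.0082 m reported TCP height, against −0.0085 predicted for a seated pin. One camera triangulation at the tail gave about 51 mm, but it was aimed near the pin's top edge, so it is only a rough check.
- **Lid:** the corners match the 2.2 rad stop position in the scene picture.
- **Bystanders:** the scene picture shows no change at any of them.
- **Gripper:** it is well clear, and the last force reading was under 1 N.

**Disagreements along the way:**
- The reported TCP sat about 35–40 mm below the real fingertips in the cameras. My first press therefore stopped in the air; I corrected for the offset and the force confirmed contact.
- My first move call was refused for a missing key; nothing moved.
- The latch was pressed to its stop at about 28 N, and touchdown peaked at about 20 N. I eased off both times.

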